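# Open the hot corn pot with the lid lifter

### The arm

A 7-joint arm with a two-finger parallel gripper is mounted at the origin on the work surface. World frame = base frame: x ahead of the robot, y to its left, z up, the work surface at z = 0. Lengths are in mm, angles in degrees, forces in N, time in s.
With the tool pointing down it reaches from about 425 to 950 mm from the base axis. Payload 4.7 kg.
Tool frame: the origin (TCP) lies midway between the tips of the shut fingers; the grasp point (between the pads) lies env.tcp_to_grasp behind it (env.tcp_to_grasp is the distance from the TCP to the grasp point, in mm); z points along the fingers, x is the direction in which the jaws open and shut, and the axes are right-handed (so a half turn about z gives the same grasp; the last joint's range is limited). The gripper opens to 87 mm and grips with 3 to 60 N. Pads are 19 mm wide; open, the fingers measure 117 mm over their backs; the gripper's body (75 mm by 190 mm) begins 51 mm behind the grasp point.
Start: joints at [69.219, 26.849, -2.785, 87.806, 1.381, 65.374, -4.715], TCP at [221.201, -637.745, 222.573] pointing down, gripper open.
Joint ranges: [-148.3, 148.3], [-19.14, 114.17], [-79.39, 73.82], [5.75, 140.21], [-59.74, 239.74], [12.07, 113.84], [-152.46, 152.46]. Speed limits (degrees/s): [147.25, 147.25, 180, 180, 180, 180, 180].

### API

Orientations are given as [roll, pitch, yaw] about the fixed x, y, z axes, in that order (R = Rz(yaw) Ry(pitch) Rx(roll)).
In Python, from rig import env, capture, get_calibration gives the robot as it stands.
- The arm moves only by the tool carry_out, never from a script. Its argument "increments" is a list of rows, each an object with "dp": the shift along the tool's x, y, z in mm, a list of three; "dr": the turn, a rotation vector about the tool's x, y, z in degrees, a list of three; "gripper": the opening, from -1 (shut) to 1 (fully open), so that 0 is half open. In form: [{"dp": [dx, dy, dz], "dr": [rx, ry, rz], "gripper": gripper}, ...]. A call has 1 to 5 rows; each row shifts and turns the pose as measured when the row begins, along the tool's axes as they then stand; what a row does not reach is not made up. A row lasts 1/10 s, in which the tool goes at most 50 mm and 8.59 degrees, less where a joint would pass 70% of its speed; a pose out of reach is approached as far as the arm can. A call with a gripper value outside its range is refused whole. The fingers move at their own pace and stop on an object; "newtons" is the grip in N (left out, the last holds). Time passes only in rows, so rows that do not move let the fingers close. It gives the time, the measured TCP pose, the force and the opening at its end, in the units of the state.
- env.read_state(): the state, without advancing time (a new reading comes with each control period).
- capture(name): name is "scene" or "top" or "wrist"; returns (picture, depth): 384x512x3 uint8, red, green, blue; 384x512 float32, mm along the optical axis (not along the pixel's ray), 0 where there is no reading.
- get_calibration(name): a dict with "fx", "fy", "cx", "cy" (pixels), "T" (4x4, takes a point from camera to world coordinates); the wrist camera has in their place "T_tool_cam" (4x4, takes a point from camera to tool coordinates, whose origin is the TCP and whose axes are the tool frame's). Camera axes: x right, y down, z forward; pixel columns grow to the right and rows downward; lengths in mm; the calibration is good to about 2 mm. A picture is of the moment at which its call begins: read the wrist's pose just before it. get_calibration takes no time and is no camera call.
- env.hand_in(): hands the job in, once; it reports no verdict.
The state is a dict: "t": time; "joint_positions": joint angles; "qd": joint speeds; "tau": joint torques, N m; "ee_pos": TCP position; "ee_rot": TCP orientation; "ft_force": force on the tool from outside, world axes, zero at the start; "wrist_torque": the same for the moment, N m; "gripper_width": finger opening in mm.
Only numpy, scipy, OpenCV 4.12 (cv2) and the standard library are available. Lean on these libraries where they do the work, as an engineer would, in place of code of your own. Each camera call takes 0.05 s, during which the arm holds its last target.

### The job

The pot on the hot plate is hot: take the lid lifter from its rest, hook it under the lid's loop handle and lift the lid off the pot, keeping it level and never touching it with the gripper. Set the lid down gently so that it lies flat inside the round drip tray, unhook the lifter, and put the lifter back in the rest with its wooden handle seated in both notches. Leave everything else on the table undisturbed.

Things in the scene. Friction and masses are not known exactly. Their poses are not given: they have to be found in the camera images.
- lifter_grip (a point): Centre of the lid lifter's wooden handle, a level bar 150 long (x), 22 wide (y), 24 high; grip it here, across y. C-shaped tool, 0.18 kg: at x = -36 a steel column (10 x 14) goes down from the handle to an arm leading forward (+x) to a V hook right under the handle's centre (lifter_hook), so the load hangs below the grip. Starts in the rest, upright, x axes alike.
- lifter_hook (a point): Where the centre of an 8 mm bar lies when settled in the lifter's V hook: 85 mm below lifter_grip, same axes. The V is 24 wide (y), open upward; hook and arm reach from 13 below to 7 mm above this point, its front and rear tips 14 mm off in x. Mouth to +x: a bar comes in over the front tip; the column stands 36 mm behind (-x).
- lid_loop (a point): Loop handle of the lid: centre of its level top bar, 8 mm thick steel along y, straight for 26 mm to either side, then legs slope down to the lid at y = +-42. 70 mm above the lid's underside, 46 above the lid's top face (42 free under the bar). Open to both x sides, which are alike. z up.
- lid: Hot aluminium lid, 180 across, about 0.45 kg; origin at the centre of its underside, z up. A spigot 152 across and 8 deep reaches from its 4 mm edge into the pot (on the pot the origin is 8 mm below the rim); the top is a flat cone rising to 24 mm. Not to be touched by fingers or arm.
- pot_rim (a point): Centre of the mouth of the steel pot (outside 176 across, inside 164), at the rim, 115 mm above the table. The pot stands on a 200 x 200 mm hot plate, both fixed; side grips at y = +-108, 97 mm up.
- tray_in (a point): Fixed round white drip tray: centre of its floor, 5 mm above the table. Floor about 208 across; sloping wall 16 high above the table, 242 across at the top. A lid lying flat in it has its origin at floor height.
- rest_seat (a point): Lifter rest, a fixed steel stand: where the centre of the seated handle belongs, 117 mm above the table. Posts 12 thick at x = +-60 carry the handle near its ends in notches about 27 wide at the bottom (105 mm up), flaring to about 50 (130 mm up); between them it is free down to an 8 mm base plate. x along the handle; the lifter may point either way.
- mug: white mug, 80 across, 90 high; bystander, origin under its centre
- toy_a: grey plastic toy animal, 115 long, 105 high; bystander, origin under its centre
- toy_b: white plastic toy animal, 100 long, 90 high; bystander, origin under its centre
- jar: jar, 72 across, 110 high; bystander, origin under its centre
- spoon: spoon lying on the table; bystander
- can: can, 74 across, 110 high; bystander, origin under its centre

How it is judged:
By the outcome, as a careful person would: the job done as asked, in the order asked, and still so for the second after the job is handed in, with the robot touching nothing.
It also fails if it takes over 72 s, if anything falls off the work surface, if the arm or the gripper's body presses on something with over 40 N, if the wrist force passes 120 N, or if a joint passes its speed limit or range.

## Working session

There is one attempt and no reset: what is moved stays moved. The work goes in short steps, Python scripts to look and compute and a tool call to move; the robot and the scene stay as the last step left them, time stands still between calls to the robot, and variables do not carry over. Pictures are saved under pics/ and viewed, and the job is handed in when it is done.

Besides the shell and the picture viewer there is one more tool, called after "Emit:" as name(argument=value, ...) on one line, values as JSON. carry_out: Moves the arm, as the interface text tells. Its arguments: {"type":"object","properties":{"increments":{"type":"array"},"newtons":{"type":"number"}},"required":["increments"]}

```bash
ls; mkdir -p pics; python3 - <<'E'
from rig import env,capture,get_calibration
import cv2,numpy as np
print(env.tcp_to_grasp, env.read_state())
for n in ["scene","top"]:
    p,d=capture(n); cv2.imwrite(f"pics/{n}0.png",p[:,:,::-1]); np.savez(f"pics/{n}0.npz",p=p,d=d)
    print(n,get_calibration(n))
print(get_calibration("wrist"))
E
```

```text
pics
18.700000000000003 {'t': 0.0, 'joint_positions': array([69.21832019, 26.89923229, -2.78447285, 87.87520084,  1.38195469,
       65.37380119, -4.71818139]), 'qd': array([ 0.03858719,  0.02019137,  0.07872762,  0.02286654, -0.05650329,
        0.08918974, -0.17438524]), 'tau': array([-4.52381082e-04, -5.07972908e+01, -8.06714594e-02, -2.36150783e+01,
       -6.11349754e-02,  3.80041427e-02,  1.94404915e-04]), 'ee_pos': array([ 220.96612862, -637.16421543,  221.46586561]), 'ee_rot': array([ 1.79994843e+02,  1.14518730e-01, -7.08744398e+01]), 'ft_force': array([ 0.28232139,  0.59530545, -0.5879205 ]), 'wrist_torque': array([-0.04403295, -0.00284178,  0.02204795]), 'gripper_width': 86.90151864517917}
scene {'fx': 376.9643460772692, 'fy': 376.9643460772692, 'cx': 251.52965197347783, 'cy': 184.9431831403984, 'T': array([[ 1.62123962e-02,  5.72839877e-01, -8.19506946e-01,
         1.32692355e+03],
       [ 9.99808640e-01, -1.82614565e-02,  7.01446565e-03,
         2.77071490e+00],
       [-1.09472248e-02, -8.19463846e-01, -5.73026320e-01,
         6.66146168e+02],
       [ 0.00000000e+0
[... 278 characters left out ...]
6068e-01, -7.92547711e-03,  1.68825406e-02,
        -1.84443526e+01],
       [-1.60587724e-02, -9.44858588e-02, -9.95396674e-01,
         1.34057773e+03],
       [ 0.00000000e+00,  0.00000000e+00,  0.00000000e+00,
         1.00000000e+00]])}
{'fx': 265.2975747481827, 'fy': 265.2975747481827, 'cx': 254.78652734304166, 'cy': 191.54189347777074, 'T_tool_cam': array([[ 9.99998936e-01, -3.59132018e-04,  1.41401004e-03,
        -7.93289527e-01],
       [-5.79665261e-05,  9.58681529e-01,  2.84481499e-01,
        -7.87012816e+01],
       [-1.45775172e-03, -2.84481278e-01,  9.58680488e-01,
        -1.62836091e+02],
       [ 0.00000000e+00,  0.00000000e+00,  0.00000000e+00,
         1.00000000e+00]])}
```

View pics/scene0.png

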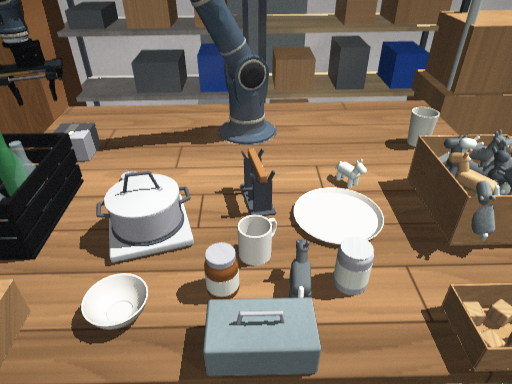

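View pics/top0.png

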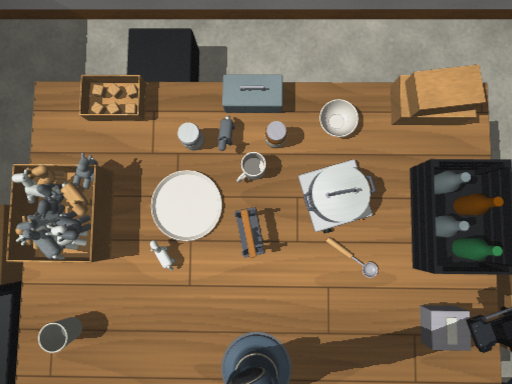

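The scene and top views show the pot (top ~340,192), the rest with the lifter (~250,232), the tray (~187,205), and bystanders around them. I'll zoom in on those next.

```bash
cat > h.py <<'E'
import numpy as np,cv2
from rig import env,capture,get_calibration
def cloud(n,d):
    c=get_calibration(n); v,u=np.mgrid[:384,:512]
    P=np.stack([(u-c['cx'])/c['fx']*d,(v-c['cy'])/c['fy']*d,d],-1)
    return P@c['T'][:3,:3].T+c['T'][:3,3]
def plane(n,u,v,z):
    c=get_calibration(n); r=c['T'][:3,:3]@np.array([(u-c['cx'])/c['fx'],(v-c['cy'])/c['fy'],1.]);o=c['T'][:3,3]
    return o+r*(z-o[2])/r[2]
E
python3 - <<'E'
from h import *
a=np.load('pics/top0.npz');b=np.load('pics/scene0.npz')
t=a['p'];s=b['p']
cv2.imwrite('pics/z1.png',cv2.resize(t[150:270,220:390],None,fx=4.5,fy=4.5,interpolation=cv2.INTER_CUBIC)[:,:,::-1])
cv2.imwrite('pics/z2.png',cv2.resize(s[140:270,90:290],None,fx=4,fy=4,interpolation=cv2.INTER_CUBIC)[:,:,::-1])
P=cloud('top',a['d']); 
# wood handle & loop by height
Z=P[...,2]
for nm,sl in dict(rest=(slice(195,265),slice(228,275)),pot=(slice(155,235),slice(295,380))).items():
    z=Z[sl]; print(nm,np.nanmax(z)); h,e=np.histogram(z,bins=np.arange(0,220,5)); print([(int(x),int(y)) for x,y in zip(e,h) if y])
E
```

```text
rest 1340.577730951999
[(0, 1095), (5, 381), (10, 98), (15, 3), (20, 1), (25, 4), (30, 4), (35, 5), (40, 3), (50, 1), (60, 1), (65, 2), (70, 1), (75, 1), (80, 2), (90, 1), (95, 3), (100, 9), (105, 16), (110, 15), (115, 16), (120, 59), (125, 244), (130, 102)]
pot 1340.577730951999
[(0, 1338), (5, 85), (10, 4), (15, 8), (20, 77), (25, 427), (30, 377), (35, 43), (40, 2), (45, 8), (50, 6), (55, 9), (60, 6), (65, 9), (70, 8), (75, 11), (80, 3), (85, 8), (90, 13), (95, 91), (100, 86), (105, 8), (110, 27), (115, 469), (120, 1036), (125, 779), (130, 202), (135, 5), (140, 4), (145, 1), (150, 3), (155, 1), (160, 3), (165, 3), (170, 3), (175, 28), (180, 23), (185, 2)]
```

View pics/z1.png

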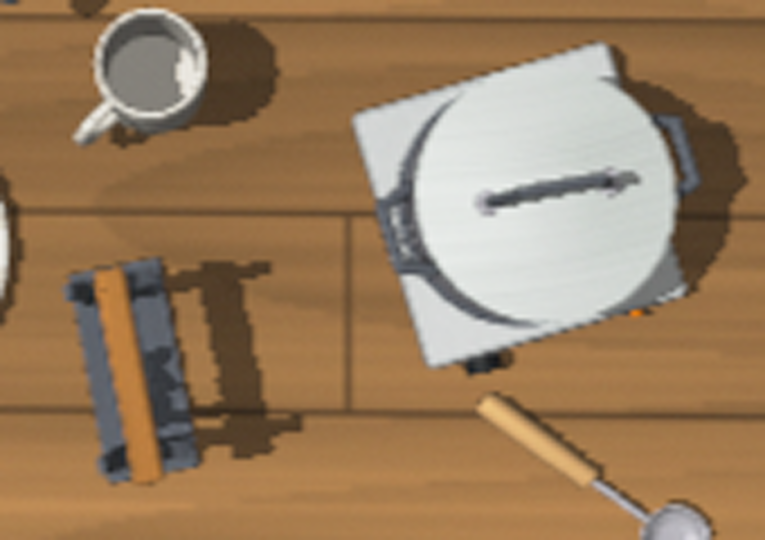

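View pics/z2.png

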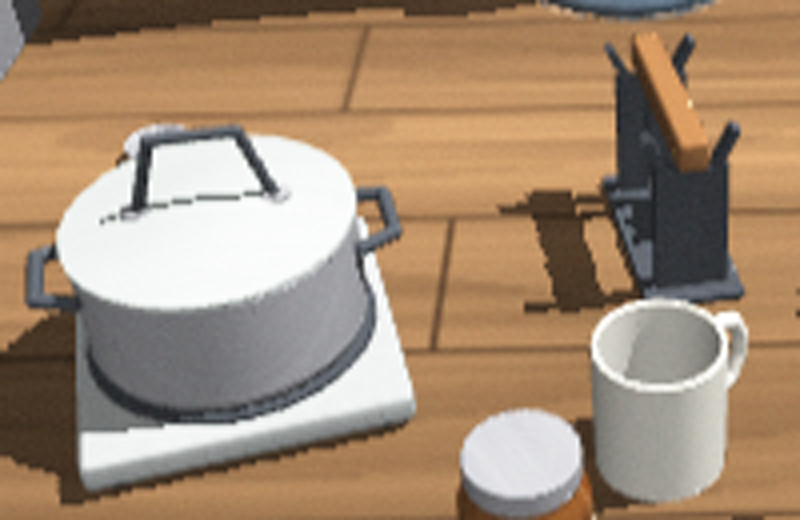

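```bash
python3 - <<'E'
from h import *
a=np.load('pics/top0.npz');b=np.load('pics/scene0.npz')
t=a['p'];s=b['p']
def rect(n,m,z):
    v,u=np.nonzero(m); pts=np.array([plane(n,x,y,z)[:2] for x,y in zip(u,v)],np.float32)
    r=cv2.minAreaRect(pts); mu=pts.mean(0); w,V=np.linalg.eigh(np.cov(pts.T)); ax=V[:,1]
    return len(pts),np.round(mu,1),'rect',np.round(r[0],1),np.round(r[1],1),'axis deg',round(np.degrees(np.arctan2(ax[1],ax[0])),1)
for n,p,box in (('top',t,(195,265,228,275)),('scene',s,(140,220,240,280))):
    hsv=cv2.cvtColor(p,cv2.COLOR_RGB2HSV); P=cloud(n,(a if n=='top' else b)['d'])
    m=np.zeros(p.shape[:2],bool); m[box[0]:box[1],box[2]:box[3]]=1
    mm=m&(hsv[...,1]>110)&(P[...,2]>118)&(P[...,2]<150)
    print(n,'handle',rect(n,mm,129)); print(' medz',np.median(P[mm][:,2]), 'cloud mean',P[mm].mean(0))
for n,p,box,d in (('top',t,(160,225,300,385),a['d']),('scene',s,(165,205,95,190),b['d'])):
    P=cloud(n,d); m=np.zeros(p.shape[:2],bool); m[box[0]:box[1],box[2]:box[3]]=1
    mm=m&(P[...,2]>168)&(P[...,2]<200)
    print(n,'loop',rect(n,mm,181),P[mm].mean(0))
# lid / tray
P=cloud('top',a['d'])
g=t.min(2)
m=np.zeros(g.shape,np.uint8); m[155:235,295:380]=1
mm=(m>0)&(P[...,2]>108)&(P[...,2]<140)
c,_=cv2.findContours(mm.astype(np.uint8),0,1); c=max(c,key=cv2.contourArea)[:,0]
w=np.array([plane('top',x,y,112)[:2] for x,y in c],np.float32); print('lid',cv2.minEnclosingCircle(w),cv2.fitEllipse(w))
hsv=cv2.cvtColor(t,cv2.COLOR_RGB2HSV)
m=np.zeros(g.shape,bool); m[160:250,145:230]=1
mm=m&(hsv[...,1]<60)&(g>90)
c,_=cv2.findContours(mm.astype(np.uint8),0,1); c=max(c,key=cv2.contourArea)[:,0]
w=np.array([plane('top',x,y,16)[:2] for x,y in c],np.float32); print('tray',cv2.minEnclosingCircle(w),cv2.fitEllipse(w))
b2=s
hsv=cv2.cvtColor(s,cv2.COLOR_RGB2HSV);m=np.zeros(g.shape,bool); m[180:250,285:390]=1
mm=m&(hsv[...,1]<60)&(s.min(2)>90)
c,_=cv2.findContours(mm.astype(np.uint8),0,1); c=max(c,key=cv2.contourArea)[:,0]
w=np.array([plane('scene',x,y,16)[:2] for x,y in c],np.float32); print('tray',cv2.minEnclosingCircle(w),cv2.fitEllipse(w))
# bystanders top
for nm,(u,v) in dict(mug=(253,165),toyb=(162,254),spoon=(355,258),jar=(276,133),can=(189,136),toya=(226,131)).items(): print(nm,P[v,u].round())
E
```

```text
top handle (332, array([442.8,  25.7], dtype=float32), 'rect', array([443.2,  25.9]), array([147. ,  42.7]), 'axis deg', np.float64(-168.0))
 medz 128.1355881507593 cloud mean [442.80841706  25.70030011 128.0811323 ]
scene handle (273, array([456.5,  25.4], dtype=float32), 'rect', array([452.1,  24.8]), array([162.3,  36.5]), 'axis deg', np.float64(-169.1))
 medz 128.77671794351272 cloud mean [454.89647327  25.41843867 127.93524963]
top loop (58, array([ 570.5, -257.8], dtype=float32), 'rect', array([ 570.6, -257.7]), array([ 7.7, 63.3]), 'axis deg', np.float64(100.4)) [ 570.63550237 -258.13461954  179.41553062]
scene loop (104, array([ 577.7, -259. ], dtype=float32), 'rect', array([ 579.9, -256.8]), array([25.5, 63.6]), 'axis deg', np.float64(98.9)) [ 572.7977852  -260.65161757  177.82130883]
lid ((571.7845458984375, -261.8404235839844), 90.35653686523438) ((571.71923828125, -261.8900451660156), (177.4284210205078, 177.94691467285156), 22.726247787475586)
tray ((534.9456787109375, 241.3907470703125), 121.45609283447266) ((534.980712890625, 241.0067138671875), (238.04644775390625, 239.51841735839844), 158.57460021972656)
tray ((549.2835693359375, 249.62562561035156), 135.7371063232422) ((542.1097412109375, 243.14988708496094), (233.50311279296875, 258.2129821777344), 102.40518951416016)
mug [675.  15.   7.]
toyb [371. 309.  48.]
spoon [ 362. -331.    0.]
jar [762. -60. 109.]
can [750. 218. 112.]
toya [779. 105.  65.]
```

```bash
cat >> h.py <<'E'
from scipy.spatial.transform import Rotation as Ro
def Rt(s=None):
    s=s or env.read_state(); return Ro.from_euler('xyz',s['ee_rot'],degrees=True)
def to(x,y,z,yaw=None,pitch=0,roll=180):
    s=env.read_state(); R=Rt(s); d=np.array([x,y,z])-s['ee_pos']
    dp=R.inv().apply(d)
    out='dp %s |%.1f|'%(np.round(dp,1),np.linalg.norm(dp))
    if yaw is not None:
        dr=(R.inv()*Ro.from_euler('xyz',[roll,pitch,yaw],degrees=True)).as_rotvec(degrees=True); out+=' dr %s'%np.round(dr,2)
    print(out)
def st():
    s=env.read_state(); print('t %.2f'%s['t'],'pos',s['ee_pos'].round(1),'rot',s['ee_rot'].round(2),'F',s['ft_force'].round(1),'w %.1f'%s['gripper_width'],'q',s['joint_positions'].round(0))
E
python3 - <<'E'
from h import *
to(430,-300,330,-78.5); to(530,0,330,-78.5)
E
```

```text
dp [-250.3 -308.  -108. ] |411.3| dr [0.01 0.1  7.63]
dp [-501.  -500.7 -107.6] |716.5| dr [0.01 0.1  7.63]
```

Emit:
carry_out(increments=[{"dp": [0, 0, -45], "dr": [0, 0, 2], "gripper": 1}, {"dp": [-15, -20, -35], "dr": [0, 0, 2], "gripper": 1}, {"dp": [-30, -35, -15], "dr": [0, 0, 2], "gripper": 1}, {"dp": [-30, -37, -10], "dr": [0, 0, 2], "gripper": 1}, {"dp": [-30, -37, 0], "dr": [0, 0, 0], "gripper": 1}])

```text
t: 0.6
ee_pos: [316.8, -507.0, 325.7]
ee_rot: [179.7, 0.5, -80.2]
ft_force: [1.6, -0.5, -0.8]
gripper_width: 87.0
```

```bash
python3 - <<'E'
from h import *
st();to(430,-300,330,-78.5); to(530,0,330,-78.5)
E
```

```text
t 0.60 pos [ 316.8 -507.   325.7] rot [179.67   0.47 -80.2 ] F [ 1.6 -0.5 -0.8] w 87.0 q [ 57.  16.  -4.  90.   1.  74. -27.]
dp [-184.7 -146.8   -3.6] |236.0| dr [ 0.32  0.48 -1.7 ]
dp [-463.3 -296.4   -2.2] |550.0| dr [ 0.32  0.48 -1.7 ]
```

Emit:
carry_out(increments=[{"dp": [-38, -25, -2], "dr": [0, 0, -1], "gripper": 1}, {"dp": [-38, -25, 0], "dr": [0, 0, -0.5], "gripper": 1}, {"dp": [-38, -25, 0], "dr": [0, 0, 0], "gripper": 1}, {"dp": [-38, -25, 0], "dr": [0, 0, 0], "gripper": 1}, {"dp": [-38, -25, 0], "dr": [0, 0, 0], "gripper": 1}])

```text
t: 1.1
ee_pos: [407.2, -286.7, 327.5]
ee_rot: [179.7, 0.5, -78.5]
ft_force: [0.1, -1.0, 0.1]
gripper_width: 87.0
```

Emit:
carry_out(increments=[{"dp": [-38, -25, 0], "dr": [0, 0, 0], "gripper": 1}, {"dp": [-38, -25, 0], "dr": [0, 0, 0], "gripper": 1}, {"dp": [-38, -25, 0], "dr": [0, 0, 0], "gripper": 1}, {"dp": [-38, -25, 0], "dr": [0, 0, 0], "gripper": 1}, {"dp": [-38, -25, 0], "dr": [0, 0, 0], "gripper": 1}])

```text
t: 1.6
ee_pos: [492.2, -66.2, 327.6]
ee_rot: [179.6, 0.5, -78.6]
ft_force: [0.4, -0.3, -0.8]
gripper_width: 87.0
```

Emit:
carry_out(increments=[{"dp": [-38, -25, 0], "dr": [0, 0, 0], "gripper": 1}, {"dp": [0, 0, 0], "dr": [0, 0, 0], "gripper": 1}])

```text
t: 1.8
ee_pos: [510.2, -14.7, 327.6]
ee_rot: [179.7, 0.7, -77.9]
ft_force: [0.3, -0.3, 0.6]
gripper_width: 87.2
```

```bash
python3 - <<'E'
from h import *
st();to(443,26,330,-78.5)
p,d=capture('wrist'); np.savez('pics/w1.npz',p=p,d=d); cv2.imwrite('pics/w1.png',p[:,:,::-1])
E
```

```text
t 1.80 pos [510.2 -14.7 327.6] rot [179.66   0.69 -77.92] F [ 0.3 -0.3  0.6] w 87.2 q [ 22.   9. -27. 100.   4.  73. -85.]
dp [-53.9  57.2  -1.5] |78.6| dr [0.35 0.69 0.58]
```

View pics/w1.png

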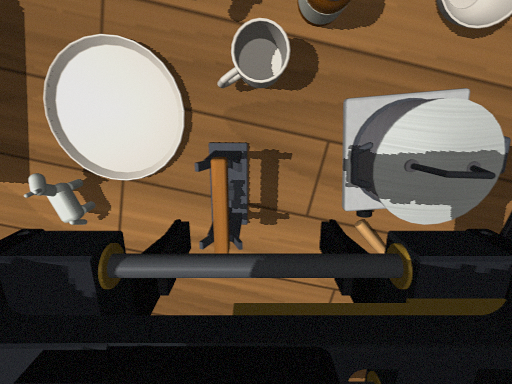

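```bash
python3 - <<'E'
from h import *
p=np.load('pics/w1.npz')['p']
t=np.load('pics/scene0.npz')['p']
A=cv2.resize(p[130:255,185:285],None,fx=4.5,fy=4.5,interpolation=cv2.INTER_CUBIC)
B=cv2.resize(t[145:220,235:280],None,fx=7,fy=7,interpolation=cv2.INTER_CUBIC)
h=max(A.shape[0],B.shape[0]); f=lambda a:np.pad(a,((0,h-a.shape[0]),(0,0),(0,0)))
cv2.imwrite('pics/z3.png',np.hstack([f(A),f(B)])[:,:,::-1])
E
```

```text
(no output)
```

View pics/z3.png

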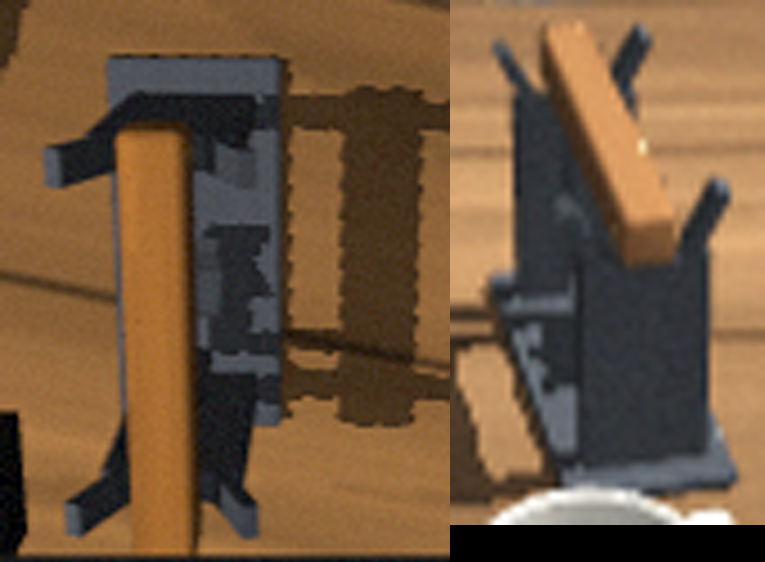

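```bash
python3 - <<'E'
from h import *
to(405,-185,290,-78.5)
E
```

```text
dp [142.2 136.2  36.9] |200.3| dr [0.44 0.56 0.34]
```

Emit:
carry_out(increments=[{"dp": [28, 27, 7], "dr": [0, 0.5, 0], "gripper": 1}, {"dp": [28, 27, 7], "dr": [0.4, 0, 0], "gripper": 1}, {"dp": [28, 27, 7], "dr": [0, 0, 0], "gripper": 1}, {"dp": [28, 27, 7], "dr": [0, 0, 0], "gripper": 1}, {"dp": [28, 27, 7], "dr": [0, 0, 0], "gripper": 1}])

```text
t: 2.35
ee_pos: [403.0, -187.5, 290.1]
ee_rot: [180.0, 0.1, -77.8]
ft_force: [0.0, -0.5, 0.5]
gripper_width: 87.2
```

```bash
python3 - <<'E'
from h import *
st()
p,d=capture('wrist'); np.savez('pics/w2.npz',p=p,d=d); cv2.imwrite('pics/w2.png',p[:,:,::-1])
E
```

```text
t 2.35 pos [ 403.  -187.5  290.1] rot [ 1.7999e+02  1.0000e-01 -7.7760e+01] F [ 0.  -0.5  0.5] w 87.2 q [ 37.   2. -18. 111.   1.  67. -59.]
```

View pics/w2.png

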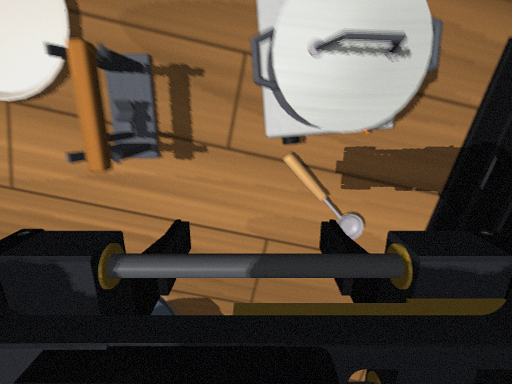

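```bash
python3 - <<'E'
from h import *
p=np.load('pics/w2.npz')['p']
A=cv2.resize(p[30:180,40:220],None,fx=4,fy=4,interpolation=cv2.INTER_CUBIC)
A=np.clip(A.astype(float)*1.6,0,255).astype(np.uint8)
cv2.imwrite('pics/z4.png',A[:,:,::-1])
E
```

```text
(no output)
```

View pics/z4.png

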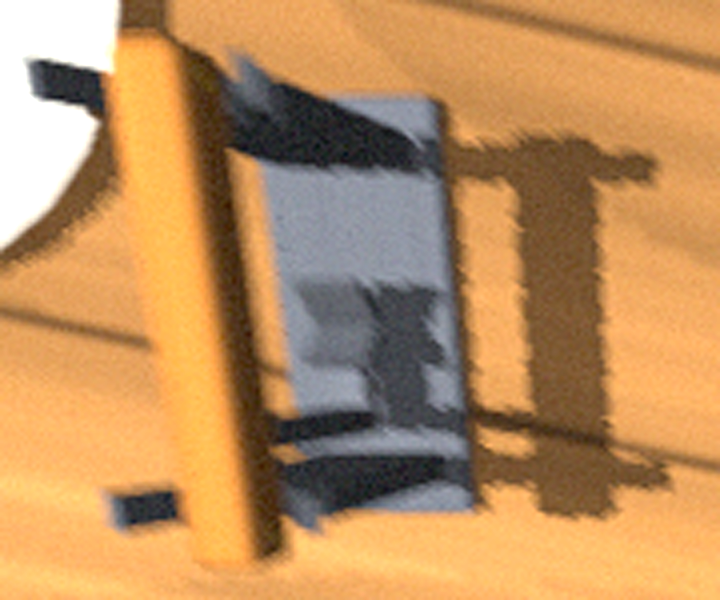

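```bash
cat >> h.py <<'E'
def wplane(pos,rot,uv,z):
    c=get_calibration('wrist');T=c['T_tool_cam'];R=Ro.from_euler('xyz',rot,degrees=True).as_matrix()
    uv=np.atleast_2d(uv).astype(float)
    r=np.c_[(uv[:,0]-c['cx'])/c['fx'],(uv[:,1]-c['cy'])/c['fy'],np.ones(len(uv))]@(R@T[:3,:3]).T
    o=R@T[:3,3]+np.array(pos)
    return o+r*((z-o[2])/r[:,2])[:,None]
def wcloud(pos,rot,d):
    c=get_calibration('wrist');T=c['T_tool_cam'];R=Ro.from_euler('xyz',rot,degrees=True).as_matrix()
    v,u=np.mgrid[:384,:512]
    P=np.stack([(u-c['cx'])/c['fx']*d,(v-c['cy'])/c['fy']*d,d],-1)
    return P@(R@T[:3,:3]).T+R@T[:3,3]+np.array(pos)
E
python3 - <<'E'
from h import *
def ax(X):
    w,V=np.linalg.eigh(np.cov(X[:,:2].T)); a=V[:,1]*np.sign(V[0,1]); return np.degrees(np.arctan2(a[1],a[0])),a
for f,pos,rot in (('w1',[510.2,-14.7,327.6],[179.66,.69,-77.92]),('w2',[403,-187.5,290.1],[179.99,.1,-77.76])):
    z=np.load(f'pics/{f}.npz');P=wcloud(pos,rot,z['d'])
    hsv=cv2.cvtColor(z['p'],cv2.COLOR_RGB2HSV)
    m=(hsv[...,1]>110)&(P[...,2]>122)&(P[...,2]<136)&(abs(P[...,0]-443)<110)&(abs(P[...,1]-26)<60)
    m=cv2.erode(m.astype(np.uint8),None)>0
    X=P[m]; a,v=ax(X); r=cv2.minAreaRect(X[:,:2].astype(np.float32)); 
    print(f,len(X),X.mean(0).round(1),'yaw',a.round(2),r, np.median(X[:,2]))
    m=(P[...,2]>168)&(P[...,2]<195)&(abs(P[...,0]-570)<60)&(abs(P[...,1]+258)<60)
    X=P[m]
    if len(X): print(' loop',len(X),X.mean(0).round(1),ax(X)[0],cv2.minAreaRect(X[:,:2].astype(np.float32)))
a=np.load('pics/top0.npz');P=cloud('top',a['d']);hsv=cv2.cvtColor(a['p'],cv2.COLOR_RGB2HSV)
m=(hsv[...,1]>110)&(P[...,2]>122)&(P[...,2]<136)&(abs(P[...,0]-443)<110)&(abs(P[...,1]-26)<60)
X=P[m];print('top',len(X),X.mean(0),ax(X)[0],cv2.minAreaRect(X[:,:2].astype(np.float32)))
E
```

```text
w1 1163 [448.8  27.3 129.5] yaw 11.72 ((445.6978454589844, 26.781082153320312), (142.1899871826172, 18.95220947265625), 11.894073486328125) 129.56541444185697
 loop 399 [ 570.2 -255.   179.7] -79.16490116277318 ((570.1536865234375, -258.0653991699219), (8.091432571411133, 62.859466552734375), 10.650834083557129)
w2 2283 [446.7  25.1 128.8] yaw 11.23 ((441.21075439453125, 33.7564697265625), (145.50665283203125, 37.14604568481445), 11.504154205322266) 129.02448327228538
 loop 726 [ 569.  -257.6  179.9] -79.68932563749041 ((570.0455932617188, -259.61724853515625), (8.194931983947754, 64.91324615478516), 10.402155876159668)
top 326 [443.11236977  25.92210367 128.20389785] 11.941337084403916 ((443.10089111328125, 26.36677360534668), (146.86849975585938, 41.89302444458008), 21.189254760742188)
```

```bash
python3 - <<'E'
from h import *
a=np.radians(11.6);e=np.array([np.cos(a),np.sin(a)]);n=np.array([-e[1],e[0]])
def rep(f,P,hsv):
    m=(hsv[...,1]>110)&(P[...,2]>125)&(P[...,2]<133)&(abs(P[...,0]-443)<110)&(abs(P[...,1]-26)<60)
    X=P[m][:,:2]-[443,26]; s=X@e;q=X@n
    k=abs(q)<9
    print(f,'along',np.percentile(s[k],[0,.5,1,99,99.5,100]).round(1))
    for lo in range(-70,70,20):
        b=(s>lo)&(s<lo+20); 
        if b.sum()>5: print('  ',lo,np.percentile(q[b],[2,50,98]).round(1))
for f,pos,rot in (('w1',[510.2,-14.7,327.6],[179.66,.69,-77.92]),('w2',[403,-187.5,290.1],[179.99,.1,-77.76])):
    z=np.load(f'pics/{f}.npz');rep(f,wcloud(pos,rot,z['d']),cv2.cvtColor(z['p'],cv2.COLOR_RGB2HSV))
z=np.load('pics/top0.npz');rep('top',cloud('top',z['d']),cv2.cvtColor(z['p'],cv2.COLOR_RGB2HSV))
E
```

```text
w1 along [-70.6 -68.9 -68.3  73.9  74.7  74.8]
   -70 [-9.5  0.3 10.7]
   -50 [-9.7  0.3 10.9]
   -30 [-10.   -0.   10.6]
   -10 [-9.1  0.1  9.8]
   10 [-9.6  0.2 10.4]
   30 [-9.1  0.7 10. ]
   50 [-9.2  0.6 31.3]
w2 along [-74.5 -74.  -72.8  72.   72.8  74.1]
   -70 [-10.3  -0.4  32. ]
   -50 [-10.1  -1.   10. ]
   -30 [-9.9 -1.4 10.1]
   -10 [-10.   -0.9  10.3]
   10 [-10.   -1.1  10.4]
   30 [-10.   -1.2  10.4]
   50 [-27.9  -2.5   9.7]
top along [-73.8 -72.9 -72.   73.3  73.6  74.2]
   -70 [-10.1   0.3   9.9]
   -50 [-10.4  -0.8   8.8]
   -30 [-9.4 -0.7  9.1]
   -10 [-9.8 -0.7  9.2]
   10 [-10.3  -0.1   9.8]
   30 [-10.1  -0.2   9.1]
   50 [-9.9  1.6 16.7]
```

```bash
python3 - <<'E'
from h import *
to(443,26,250,-78.4)
E
```

```text
dp [-206.4  -88.8   38.1] |227.9| dr [0.37 0.02 0.03]
```

Emit:
carry_out(increments=[{"dp": [-40, -20, 0], "dr": [0, 0, 0], "gripper": 1}, {"dp": [-40, -20, 0], "dr": [0, 0, 0], "gripper": 1}, {"dp": [-40, -18, 5], "dr": [0, 0, 0], "gripper": 1}, {"dp": [-40, -18, 10], "dr": [0, 0, 0], "gripper": 1}, {"dp": [-40, -13, 20], "dr": [0, 0, 0], "gripper": 1}])

```text
t: 2.9
ee_pos: [446.0, 8.5, 252.8]
ee_rot: [179.8, -0.3, -80.6]
ft_force: [1.0, -0.0, 0.1]
gripper_width: 87.1
```

Emit:
carry_out(increments=[{"dp": [0, 0, 0], "dr": [0, 0, 0], "gripper": 1}])

```text
t: 3.0
ee_pos: [444.4, 13.0, 250.8]
ee_rot: [179.5, -0.1, -80.2]
ft_force: [-0.1, 0.0, -0.5]
gripper_width: 87.3
```

```bash
python3 - <<'E'
from h import *
st();to(443,26,250,-78.4)
E
```

```text
t 3.00 pos [444.4  13.  250.8] rot [ 1.7954e+02 -1.3000e-01 -8.0190e+01] F [-0.1  0.  -0.5] w 87.3 q [ 22.   6. -30. 114.   3.  62. -91.]
dp [-13.   -0.8   0.8] |13.1| dr [ 0.46 -0.12 -1.79]
```

Emit:
carry_out(increments=[{"dp": [-13, -1, 0], "dr": [0.4, 0, -1.8], "gripper": 1}, {"dp": [0, 0, 30], "dr": [0, 0, 0], "gripper": 1}, {"dp": [0, 0, 30], "dr": [0, 0, 0], "gripper": 1}, {"dp": [0, 0, 0], "dr": [0, 0, 0], "gripper": 1}])

```text
t: 3.4
ee_pos: [443.3, 23.9, 190.4]
ee_rot: [-179.9, -0.2, -78.4]
ft_force: [-0.2, -0.1, -0.1]
gripper_width: 87.1
```

```bash
python3 - <<'E'
from h import *
st();to(443,26,98.3,-78.4)
E
```

```text
t 3.40 pos [443.3  23.9 190.4] rot [-179.91   -0.24  -78.43] F [-0.2 -0.1 -0.1] w 87.1 q [ 20.   9. -31. 119.   6.  53. -93.]
dp [-2.5  0.  92.1] |92.1| dr [-0.09 -0.24 -0.03]
```

Emit:
carry_out(increments=[{"dp": [-2.5, 0, 30], "dr": [0, -0.2, 0], "gripper": 1}, {"dp": [0, 0, 30], "dr": [0, 0, 0], "gripper": 1}, {"dp": [0, 0, 20], "dr": [0, 0, 0], "gripper": 1}, {"dp": [0, 0, 8], "dr": [0, 0, 0], "gripper": 1}, {"dp": [0, 0, 0], "dr": [0, 0, 0], "gripper": 1}])

```text
t: 3.9
ee_pos: [448.2, 22.2, 106.3]
ee_rot: [-179.3, -0.3, -78.9]
ft_force: [0.2, -0.3, 0.8]
gripper_width: 87.1
```

```bash
python3 - <<'E'
from h import *
st();to(443,26,98.3,-78.4)
E
```

```text
t 3.90 pos [448.2  22.2 106.3] rot [-179.34   -0.29  -78.85] F [ 0.2 -0.3  0.8] w 87.1 q [  17.   17.  -29.  123.   13.   42. -100.]
dp [-4.8  4.4  7.9] |10.2| dr [-0.66 -0.29 -0.45]
```

Emit:
carry_out(increments=[{"dp": [-5, 4.5, 7], "dr": [-0.6, -0.3, -0.4], "gripper": 1}, {"dp": [0, 0, 0], "dr": [0, 0, 0], "gripper": 1}])

```text
t: 4.1
ee_pos: [444.3, 26.1, 101.0]
ee_rot: [-179.8, -0.0, -78.5]
ft_force: [0.8, 0.3, 0.3]
gripper_width: 87.2
```

```bash
python3 - <<'E'
from h import *
st();to(443,26,98.3,-78.4)
E
```

```text
t 4.10 pos [444.3  26.1 101. ] rot [-1.7976e+02 -4.0000e-02 -7.8500e+01] F [0.8 0.3 0.3] w 87.2 q [  16.   17.  -29.  124.   13.   41. -100.]
dp [-0.2  1.3  2.7] |3.0| dr [-0.24 -0.04 -0.1 ]
```

Good alignment; close with firm force.

Emit:
carry_out(increments=[{"dp": [0, 1.2, 2.5], "dr": [-0.2, 0, 0], "gripper": 1}, {"dp": [0, 0, 0], "dr": [0, 0, 0], "gripper": -0.3}, {"dp": [0, 0, 0], "dr": [0, 0, 0], "gripper": -1}, {"dp": [0, 0, 0], "dr": [0, 0, 0], "gripper": -1}, {"dp": [0, 0, 0], "dr": [0, 0, 0], "gripper": -1}], newtons=50)

```text
t: 4.6
ee_pos: [444.7, 26.0, 100.5]
ee_rot: [-179.7, -0.1, -78.5]
ft_force: [0.1, -0.3, -0.0]
gripper_width: 63.0
```

Emit:
carry_out(increments=[{"dp": [0, 0, 0], "dr": [0, 0, 0], "gripper": -1}, {"dp": [0, 0, 0], "dr": [0, 0, 0], "gripper": -1}, {"dp": [0, 0, 0], "dr": [0, 0, 0], "gripper": -1}])

```text
t: 4.9
ee_pos: [444.8, 26.0, 100.6]
ee_rot: [-179.7, -0.1, -78.5]
ft_force: [-0.1, -0.1, -0.3]
gripper_width: 39.1
```

```bash
python3 - <<'E'
from h import *
st();to(443,26,98.3,-78.4)
E
```

```text
t 4.90 pos [444.8  26.  100.6] rot [-1.7971e+02 -1.1000e-01 -7.8500e+01] F [-0.1 -0.1 -0.3] w 39.1 q [  16.   17.  -29.  124.   13.   41. -100.]
dp [-0.3  1.7  2.3] |2.9| dr [-0.29 -0.11 -0.09]
```

Emit:
carry_out(increments=[{"dp": [0, 3, 4.5], "dr": [-0.4, 0, 0], "gripper": -1}, {"dp": [0, 2, 3], "dr": [0, 0, 0], "gripper": -1}, {"dp": [0, 1, 2], "dr": [0, 0, 0], "gripper": -1}, {"dp": [0, 1, 2], "dr": [0, 0, 0], "gripper": -1}, {"dp": [0, 1, 2], "dr": [0, 0, 0], "gripper": -1}])

```text
t: 5.4
ee_pos: [440.0, 25.0, 92.5]
ee_rot: [-179.9, -0.4, -78.5]
ft_force: [-4.1, -1.0, 20.7]
gripper_width: 21.5
```

Emit:
carry_out(increments=[{"dp": [0, 0, 0], "dr": [0, 0, 0], "gripper": -1}, {"dp": [0, 0, 0], "dr": [0, 0, 0], "gripper": -1}])

```text
t: 5.6
ee_pos: [439.8, 25.0, 92.9]
ee_rot: [-179.8, -0.4, -78.5]
ft_force: [-0.4, -0.3, -1.4]
gripper_width: 21.5
```

```bash
python3 - <<'E'
from h import *
st();to(443,26,98.3,-78.4)
E
```

```text
t 5.60 pos [439.8  25.   92.9] rot [-179.84   -0.4   -78.47] F [-0.4 -0.3 -1.4] w 21.5 q [  16.   18.  -29.  125.   14.   40. -101.]
dp [-0.3 -3.4 -5.4] |6.4| dr [-0.16 -0.4  -0.07]
```

Emit:
carry_out(increments=[{"dp": [0, 0, -6], "dr": [0, 0, 0], "gripper": -1}, {"dp": [0, 0, -12], "dr": [0, 0, 0], "gripper": -1}, {"dp": [0, 0, -20], "dr": [0, 0, 0], "gripper": -1}, {"dp": [0, 0, -30], "dr": [0, 0, 0], "gripper": -1}, {"dp": [0, 0, -40], "dr": [0, 0, 0], "gripper": -1}], newtons=60)

```text
t: 6.1
ee_pos: [433.7, 25.0, 199.8]
ee_rot: [179.2, -0.1, -78.4]
ft_force: [0.3, -0.4, -1.5]
gripper_width: 21.0
```

```bash
python3 - <<'E'
from h import *
st();to(440,26,310,-78.4)
E
```

```text
t 6.10 pos [433.7  25.  199.8] rot [ 1.7921e+02 -1.3000e-01 -7.8390e+01] F [ 0.3 -0.4 -1.5] w 21.0 q [ 20.   8. -32. 118.   5.  55. -93.]
dp [   0.6   -4.9 -110.3] |110.4| dr [ 0.79 -0.13  0.01]
```

Emit:
carry_out(increments=[{"dp": [0, -2, -35], "dr": [0.5, 0, 0], "gripper": -1}, {"dp": [0, -2, -35], "dr": [0.2, 0, 0], "gripper": -1}, {"dp": [0, 0, -30], "dr": [0, 0, 0], "gripper": -1}, {"dp": [0, 0, -10], "dr": [0, 0, 0], "gripper": -1}, {"dp": [0, 0, 0], "dr": [0, 0, 0], "gripper": -1}])

```text
t: 6.6
ee_pos: [438.5, 27.5, 320.9]
ee_rot: [-179.5, -0.2, -78.3]
ft_force: [0.1, 0.7, -2.0]
gripper_width: 21.4
```

```bash
python3 - <<'E'
from h import *
st();to(440,26,310,-79.5)
for n in ["scene","wrist"]:
    p,d=capture(n); np.savez(f'pics/{n}3.npz',p=p,d=d); cv2.imwrite(f'pics/{n}3.png',p[:,:,::-1])
A=cv2.resize(p[:260],None,fx=1.5,fy=1.5);cv2.imwrite('pics/w3z.png',A[:,:,::-1])
p=np.load('pics/scene3.npz')['p'];cv2.imwrite('pics/s3z.png',cv2.resize(p[30:230,150:350],None,fx=3,fy=3,interpolation=cv2.INTER_CUBIC)[:,:,::-1])
E
```

```text
t 6.60 pos [438.5  27.5 320.9] rot [-179.49   -0.25  -78.32] F [ 0.1  0.7 -2. ] w 21.4 q [ 22.   1. -31. 109.   1.  70. -88.]
dp [ 1.8 -1.1 10.9] |11.1| dr [-0.51 -0.24  1.18]
```

View pics/s3z.png

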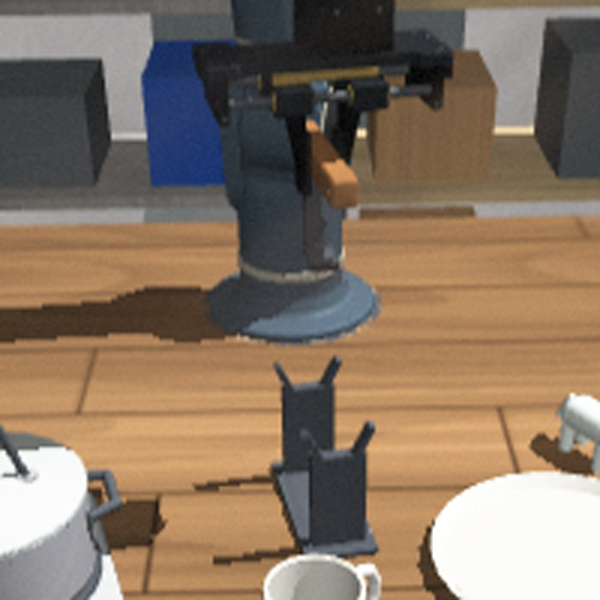

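View pics/w3z.png

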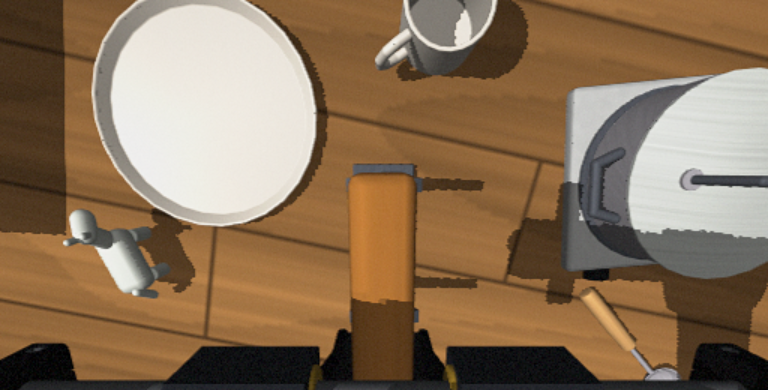

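```bash
python3 - <<'E'
from h import *
z=np.load('pics/wrist3.npz');c=get_calibration('wrist');T=c['T_tool_cam']
v,u=np.mgrid[:384,:512];d=z['d'];P=np.stack([(u-c['cx'])/c['fx']*d,(v-c['cy'])/c['fy']*d,d],-1)@T[:3,:3].T+T[:3,3]
hsv=cv2.cvtColor(z['p'],cv2.COLOR_RGB2HSV)
m=(hsv[...,1]>110)&(P[...,2]<5)&(P[...,2]>-60)&(v<250)&(abs(P[...,0])<30)
X=P[m];print(len(X),X.min(0).round(1),X.max(0).round(1))
for lo in range(-80,-20,8):
    b=X[(X[:,1]>lo)&(X[:,1]<lo+8)]
    if len(b)>5: print(lo,np.percentile(b[:,0],[2,50,98]).round(1),'z',np.percentile(b[:,2],[5,50,95]).round(1))
E
```

```text
6337 [-22.8 -77.6 -42. ] [21.3 -7.6  0.4]
-80 [-10.8  -1.    9.2] z [-37.8 -36.3 -33.7]
-72 [-11.6  -1.    9.4] z [-38.1 -36.8 -34.5]
-64 [-11.6  -1.    9.5] z [-38.1 -36.9 -34.7]
-56 [-11.4  -0.6   9.7] z [-38.  -36.9 -34.5]
-48 [-11.5  -1.1   9.5] z [-38.  -36.9 -34.9]
-40 [-11.3  -1.1   9.6] z [-38.  -36.9 -34.6]
-32 [-10.9  -0.6   9.8] z [-38.  -36.9 -34.9]
-24 [-11.3  -1.1   9.5] z [-38.  -36.9 -34.4]
```

```bash
python3 - <<'E'
from h import *
to(524,-268,310,-79.5)
E
```

```text
dp [306.7 -24.7  10.1] |307.9| dr [-0.3  -0.19  1.2 ]
```

Emit:
carry_out(increments=[{"dp": [15, -2, 0], "dr": [0, 0, 0.4], "gripper": -1}, {"dp": [30, -3, 2], "dr": [-0.3, 0, 0.4], "gripper": -1}, {"dp": [38, -3, 2], "dr": [0, 0, 0.4], "gripper": -1}, {"dp": [38, -3, 2], "dr": [0, 0, 0], "gripper": -1}, {"dp": [38, -3, 2], "dr": [0, 0, 0], "gripper": -1}])

```text
t: 7.2
ee_pos: [479.1, -129.3, 302.7]
ee_rot: [179.2, 0.1, -78.9]
ft_force: [1.1, 0.4, -1.1]
gripper_width: 21.5
```

Emit:
carry_out(increments=[{"dp": [38, -3, 2], "dr": [0, 0, 0], "gripper": -1}, {"dp": [38, -3, 0], "dr": [0, 0, 0], "gripper": -1}, {"dp": [30, -3, 0], "dr": [0, 0, 0], "gripper": -1}, {"dp": [15, -2, 0], "dr": [0, 0, 0], "gripper": -1}, {"dp": [0, 0, 0], "dr": [0, 0, 0], "gripper": -1}])

```text
t: 7.7
ee_pos: [508.1, -262.5, 287.5]
ee_rot: [178.1, 0.5, -79.7]
ft_force: [-0.7, 0.2, -1.9]
gripper_width: 21.4
```

```bash
python3 - <<'E'
from h import *
st();to(524,-268,310,-79.5)
E
```

```text
t 7.70 pos [ 508.1 -262.5  287.5] rot [178.12   0.5  -79.74] F [-0.7  0.2 -1.9] w 21.4 q [ 37.  16. -18.  95.   6.  71. -62.]
dp [  8.1 -13.9 -23. ] |28.1| dr [ 1.88  0.51 -0.23]
```

Emit:
carry_out(increments=[{"dp": [8, -14, -10], "dr": [1.8, 0.5, 0], "gripper": -1}, {"dp": [0, 0, 0], "dr": [0, 0, 0], "gripper": -1}, {"dp": [0, 0, 0], "dr": [0, 0, 0], "gripper": -1}])

```text
t: 8.0
ee_pos: [524.5, -264.4, 296.3]
ee_rot: [179.9, 0.2, -79.5]
ft_force: [-0.5, 0.0, -1.2]
gripper_width: 21.0
```

```bash
python3 - <<'E'
from h import *
st();to(524,-268,250,-79.5)
p,d=capture('wrist');s=env.read_state()
np.savez(f'pics/wrist4.npz',p=p,d=d,pos=s['ee_pos'],rot=s['ee_rot']); cv2.imwrite('pics/wrist4.png',p[:,:,::-1])
P=wcloud(s['ee_pos'],s['ee_rot'],d)
m=(P[...,2]>170)&(P[...,2]<195)&(abs(P[...,0]-570)<40)&(abs(P[...,1]+258)<60)
X=P[m]; print(len(X),X.mean(0),cv2.minAreaRect(X[:,:2].astype(np.float32)))
E
```

```text
t 8.00 pos [ 524.5 -264.4  296.3] rot [179.95   0.18 -79.48] F [-0.5  0.  -1.2] w 21.0 q [ 37.  17. -19.  94.   5.  71. -62.]
dp [ 3.6  1.1 46.3] |46.5| dr [0.05 0.18 0.02]
108 [ 574.61239367 -278.75642881  179.81526182] ((570.3624877929688, -260.1033935546875), (7.819238662719727, 63.4782600402832), 11.5499267578125)
```

View pics/wrist4.png

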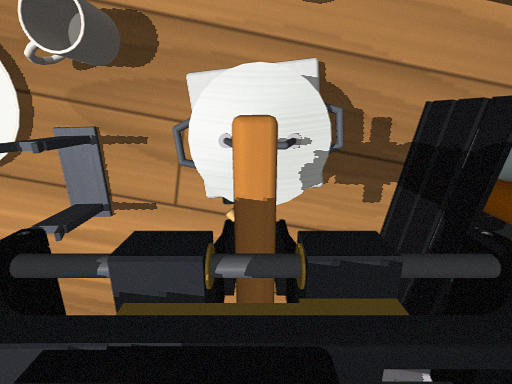

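Emit:
carry_out(increments=[{"dp": [4, 1, 15], "dr": [0, 0, 0], "gripper": -1}, {"dp": [0, 0, 20], "dr": [0, 0, 0], "gripper": -1}, {"dp": [0, 0, 15], "dr": [0, 0, 0], "gripper": -1}, {"dp": [0, 0, 0], "dr": [0, 0, 0], "gripper": -1}])

```text
t: 8.45
ee_pos: [524.1, -265.7, 244.2]
ee_rot: [-180.0, 0.1, -79.2]
ft_force: [-1.1, 0.2, -2.2]
gripper_width: 21.0
```

```bash
python3 - <<'E'
from h import *
st();to(524,-268,215,-79.5)
E
```

```text
t 8.45 pos [ 524.1 -265.7  244.2] rot [-1.7996e+02  9.0000e-02 -7.9180e+01] F [-1.1  0.2 -2.2] w 21.0 q [ 37.  19. -18.  98.   6.  64. -62.]
dp [ 2.2  0.6 29.2] |29.2| dr [-0.04  0.09  0.32]
```

Emit:
carry_out(increments=[{"dp": [2, 0.5, 12], "dr": [0, 0, 0.3], "gripper": -1}, {"dp": [0, 0, 12], "dr": [0, 0, 0], "gripper": -1}, {"dp": [0, 0, 3], "dr": [0, 0, 0], "gripper": -1}, {"dp": [0, 0, 0], "dr": [0, 0, 0], "gripper": -1}])

```text
t: 8.85
ee_pos: [523.9, -267.5, 215.0]
ee_rot: [-180.0, 0.1, -79.5]
ft_force: [0.7, 0.6, -0.9]
gripper_width: 21.4
```

```bash
python3 - <<'E'
from h import *
st();to(568,-259.5,215,-79.5)
p,d=capture('scene');np.savez('pics/scene5.npz',p=p,d=d);cv2.imwrite('pics/s5z.png',cv2.resize(p[60:260,60:260],None,fx=3,fy=3,interpolation=cv2.INTER_CUBIC)[:,:,::-1])
E
```

```text
t 8.85 pos [ 523.9 -267.5  215. ] rot [-1.7996e+02  9.0000e-02 -7.9460e+01] F [ 0.7  0.6 -0.9] w 21.4 q [ 37.  20. -18. 100.   7.  61. -63.]
dp [  0.2 -44.8  -0. ] |44.8| dr [-0.04  0.09  0.04]
```

View pics/s5z.png

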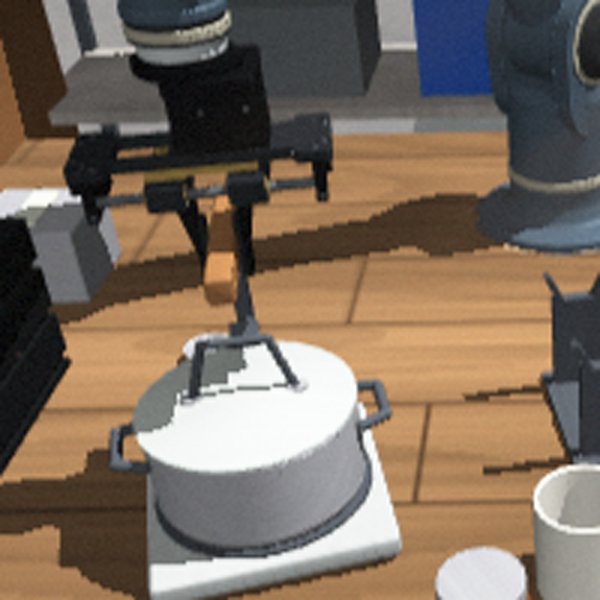

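Emit:
carry_out(increments=[{"dp": [0, -8, 0], "dr": [0, 0, 0], "gripper": -1}, {"dp": [0, -12, 0], "dr": [0, 0, 0], "gripper": -1}, {"dp": [0, -12, 0], "dr": [0, 0, 0], "gripper": -1}, {"dp": [0, -8, 0], "dr": [0, 0, 0], "gripper": -1}, {"dp": [0, -3, 0], "dr": [0, 0, 0], "gripper": -1}])

```text
t: 9.4
ee_pos: [572.0, -259.0, 217.3]
ee_rot: [-179.7, -0.0, -79.4]
ft_force: [0.3, 0.0, -1.7]
gripper_width: 21.1
```

```bash
python3 - <<'E'
from h import *
st();to(568,-259.5,215,-79.5)
E
```

```text
t 9.40 pos [ 572.  -259.   217.3] rot [-1.7969e+02 -4.0000e-02 -7.9440e+01] F [ 0.3  0.  -1.7] w 21.1 q [ 34.  24. -18.  94.   8.  63. -66.]
dp [-0.3  4.   2.3] |4.6| dr [-0.31 -0.04  0.06]
```

Emit:
carry_out(increments=[{"dp": [0, 4, 0], "dr": [0, 0, 0], "gripper": -1}, {"dp": [0, 0, 0], "dr": [0, 0, 0], "gripper": -1}])

```text
t: 9.6
ee_pos: [568.6, -259.2, 217.0]
ee_rot: [-179.7, -0.0, -79.4]
ft_force: [0.3, -1.4, -2.8]
gripper_width: 21.5
```

```bash
python3 - <<'E'
from h import *
st();to(568,-259.5,237,-79.5)
p,d=capture('scene');np.savez('pics/scene6.npz',p=p,d=d);cv2.imwrite('pics/s6z.png',cv2.resize(p[80:240,80:240],None,fx=3.7,fy=3.7,interpolation=cv2.INTER_CUBIC)[:,:,::-1])
E
```

```text
t 9.60 pos [ 568.6 -259.2  217. ] rot [-1.7971e+02 -2.0000e-02 -7.9360e+01] F [ 0.3 -1.4 -2.8] w 21.5 q [ 34.  23. -18.  95.   8.  63. -66.]
dp [  0.2   0.5 -20. ] |20.0| dr [-0.29 -0.02  0.14]
```

View pics/s6z.png

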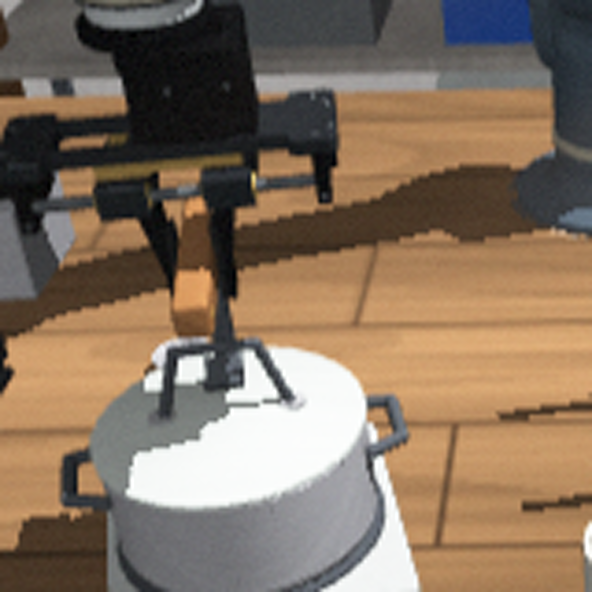

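Emit:
carry_out(increments=[{"dp": [2.5, 0, 0], "dr": [-0.3, 0, 0], "gripper": -1}, {"dp": [0, 0, -6], "dr": [0, 0, 0], "gripper": -1}, {"dp": [0, 0, -5], "dr": [0, 0, 0], "gripper": -1}, {"dp": [0, 0, -3], "dr": [0, 0, 0], "gripper": -1}, {"dp": [0, 0, 0], "dr": [0, 0, 0], "gripper": -1}])

```text
t: 10.15
ee_pos: [568.3, -262.7, 233.0]
ee_rot: [-180.0, -0.1, -79.5]
ft_force: [0.0, 1.1, -2.2]
gripper_width: 20.9
```

```bash
python3 - <<'E'
from h import *
st();to(568,-262,237,-79.5)
E
```

```text
t 10.15 pos [ 568.3 -262.7  233. ] rot [-1.800e+02 -7.000e-02 -7.946e+01] F [ 0.   1.1 -2.2] w 20.9 q [ 34.  23. -18.  93.   8.  65. -65.]
dp [-0.8  0.2 -4. ] |4.1| dr [-0.   -0.07  0.04]
```

Emit:
carry_out(increments=[{"dp": [0, 0, -2], "dr": [0, 0, 0], "gripper": -1}, {"dp": [0, 0, -2], "dr": [0, 0, 0], "gripper": -1}, {"dp": [0, 0, -2], "dr": [0, 0, 0], "gripper": -1}])

```text
t: 10.45
ee_pos: [567.6, -262.5, 238.6]
ee_rot: [179.9, -0.0, -79.5]
ft_force: [0.3, 0.5, -7.2]
gripper_width: 21.6
```

```bash
python3 - <<'E'
from h import *
st()
E
```

```text
t 10.45 pos [ 567.6 -262.5  238.6] rot [ 1.7991e+02 -2.0000e-02 -7.9460e+01] F [ 0.3  0.5 -7.2] w 21.6 q [ 34.  23. -18.  93.   8.  66. -65.]
```

Emit:
carry_out(increments=[{"dp": [0, 0, -3], "dr": [0, 0, 0], "gripper": -1}, {"dp": [0, 0, -3], "dr": [0, 0, 0], "gripper": -1}, {"dp": [0, 0, -4], "dr": [0, 0, 0], "gripper": -1}, {"dp": [0, 0, -5], "dr": [0, 0, 0], "gripper": -1}, {"dp": [0, 0, -5], "dr": [0, 0, 0], "gripper": -1}])

```text
t: 10.95
ee_pos: [564.9, -261.6, 255.5]
ee_rot: [179.5, 0.3, -79.4]
ft_force: [0.1, -0.2, -6.7]
gripper_width: 21.3
```

```bash
python3 - <<'E'
from h import *
st()
p,d=capture('scene');np.savez('pics/scene7.npz',p=p,d=d);cv2.imwrite('pics/s7z.png',cv2.resize(p[80:240,80:240],None,fx=3.7,fy=3.7,interpolation=cv2.INTER_CUBIC)[:,:,::-1])
E
```

```text
t 10.95 pos [ 564.9 -261.6  255.5] rot [179.45   0.28 -79.45] F [ 0.1 -0.2 -6.7] w 21.3 q [ 34.  22. -18.  92.   7.  68. -65.]
```

View pics/s7z.png

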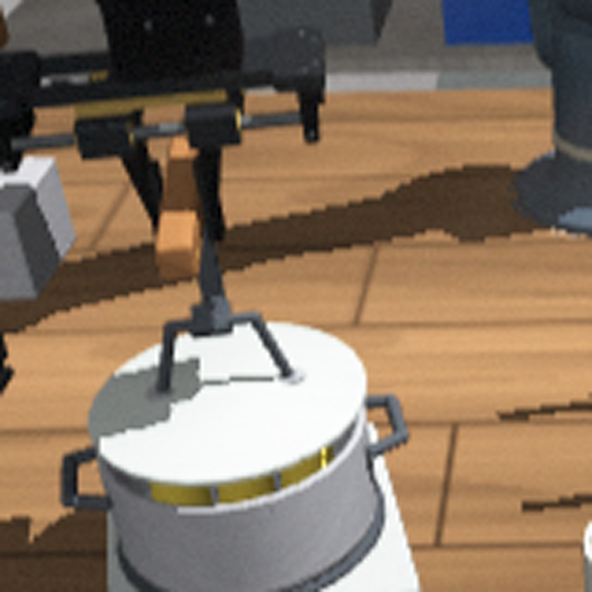

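Emit:
carry_out(increments=[{"dp": [0, -2, -7], "dr": [0.3, 0, 0], "gripper": -1}, {"dp": [0, -1, -10], "dr": [0.2, 0.2, 0], "gripper": -1}, {"dp": [0, 0, -12], "dr": [0, 0, 0], "gripper": -1}, {"dp": [0, 0, -10], "dr": [0, 0, 0], "gripper": -1}, {"dp": [0, 0, -5], "dr": [0, 0, 0], "gripper": -1}])

```text
t: 11.5
ee_pos: [568.8, -261.2, 305.0]
ee_rot: [-179.9, -0.0, -79.4]
ft_force: [-0.2, 0.5, -7.1]
gripper_width: 21.2
```

```bash
python3 - <<'E'
from h import *
st();to(532,241,310,-79.5)
E
```

```text
t 11.50 pos [ 568.8 -261.2  305. ] rot [-1.7987e+02 -2.0000e-02 -7.9440e+01] F [-0.2  0.5 -7.1] w 21.2 q [ 34.  20. -18.  88.   6.  73. -64.]
dp [-500.4  -55.8   -5.1] |503.5| dr [-0.13 -0.02  0.06]
```

Emit:
carry_out(increments=[{"dp": [-3, 0, 0], "dr": [0, 0, 0], "gripper": -1}, {"dp": [-6, -1, -1], "dr": [0, 0, 0], "gripper": -1}, {"dp": [-9, -1, -1], "dr": [0, 0, 0], "gripper": -1}, {"dp": [-12, -1, -1], "dr": [0, 0, 0], "gripper": -1}, {"dp": [-15, -2, -1], "dr": [0, 0, 0], "gripper": -1}])

```text
t: 12.0
ee_pos: [564.6, -214.8, 309.1]
ee_rot: [-179.9, -0.1, -79.6]
ft_force: [-0.7, 0.3, -7.5]
gripper_width: 21.4
```

Emit:
carry_out(increments=[{"dp": [-16, -2, -1], "dr": [0, 0, 0], "gripper": -1}, {"dp": [-16, -2, -1], "dr": [0, 0, 0], "gripper": -1}, {"dp": [-16, -2, -1], "dr": [0, 0, 0], "gripper": -1}, {"dp": [-16, -2, -1], "dr": [0, 0, 0], "gripper": -1}, {"dp": [-16, -2, -1], "dr": [0, 0, 0], "gripper": -1}])

```text
t: 12.5
ee_pos: [559.0, -124.0, 314.4]
ee_rot: [-179.9, 0.0, -79.4]
ft_force: [-0.5, -0.8, -6.2]
gripper_width: 21.4
```

```bash
python3 - <<'E'
from h import *
st();to(532,241,310,-79.5)
for f,pos,rot in (('w1',[510.2,-14.7,327.6],[179.66,.69,-77.92]),('wrist3',[438.5,27.5,320.9],[-179.49,-.25,-78.32])):
    z=np.load(f'pics/{f}.npz');P=wcloud(pos,rot,z['d']);p=z['p']
    hsv=cv2.cvtColor(p,cv2.COLOR_RGB2HSV)
    m=(hsv[...,1]<60)&(p.min(2)>70)&(abs(P[...,0]-535)<150)&(abs(P[...,1]-241)<150)&(P[...,2]<25)
    X=P[m&(P[...,2]>9)]; Y=P[m&(P[...,2]<9)]
    c,_=cv2.findContours(m.astype(np.uint8),0,1);c=max(c,key=cv2.contourArea)[:,0]
    w=wplane(pos,rot,c,16)[:,:2].astype(np.float32)
    print(f,cv2.fitEllipse(w),cv2.minEnclosingCircle(w),m.sum(), np.median(Y[:,2]))
E
```

```text
t 12.50 pos [ 559.  -124.   314.4] rot [-1.7993e+02  2.0000e-02 -7.9380e+01] F [-0.5 -0.8 -6.2] w 21.4 q [ 26.  15. -22.  94.   6.  72. -77.]
dp [-363.7  -40.7    4.6] |366.0| dr [-0.07  0.02  0.12]
w1 ((534.7899780273438, 242.05018615722656), (238.35281372070312, 239.45590209960938), 1.474047064781189) ((534.6389770507812, 241.94171142578125), 120.8087158203125) 16012 5.441819784746031
wrist3 ((533.2543334960938, 242.54159545898438), (232.5503387451172, 241.43524169921875), 12.071532249450684) ((535.4091186523438, 242.9517822265625), 120.76329803466797) 18224 6.332017532265866
```

Emit:
carry_out(increments=[{"dp": [-18, -2, 0], "dr": [0, 0, 0], "gripper": -1}, {"dp": [-18, -2, 0], "dr": [0, 0, 0], "gripper": -1}, {"dp": [-18, -2, 0], "dr": [0, 0, 0], "gripper": -1}, {"dp": [-18, -2, 0], "dr": [0, 0, 0], "gripper": -1}, {"dp": [-18, -2, 0], "dr": [0, 0, 0], "gripper": -1}])

```text
t: 13.0
ee_pos: [551.3, -25.6, 315.6]
ee_rot: [-179.8, -0.0, -79.3]
ft_force: [0.2, 0.5, -7.3]
gripper_width: 21.4
```

Emit:
carry_out(increments=[{"dp": [-18, -2, 0], "dr": [0, 0, 0], "gripper": -1}, {"dp": [-18, -2, 0], "dr": [0, 0, 0], "gripper": -1}, {"dp": [-18, -2, 0], "dr": [0, 0, 0], "gripper": -1}, {"dp": [-18, -2, 0], "dr": [0, 0, 0], "gripper": -1}, {"dp": [-18, -2, 0], "dr": [0, 0, 0], "gripper": -1}])

```text
t: 13.5
ee_pos: [542.5, 73.0, 316.8]
ee_rot: [-179.7, -0.1, -79.2]
ft_force: [0.5, 0.8, -7.1]
gripper_width: 21.3
```

```bash
python3 - <<'E'
from h import *
st();to(532,241,310,-79.5)
E
```

```text
t 13.50 pos [542.5  73.  316.8] rot [-1.7973e+02 -7.0000e-02 -7.9240e+01] F [ 0.5  0.8 -7.1] w 21.3 q [ 12.  13. -29.  97.   7.  72. -98.]
dp [-167.   -21.     6.7] |168.4| dr [-0.28 -0.07  0.26]
```

Emit:
carry_out(increments=[{"dp": [-18, -2, 0], "dr": [-0.1, 0, 0.1], "gripper": -1}, {"dp": [-18, -2, 0], "dr": [0, 0, 0.1], "gripper": -1}, {"dp": [-18, -2, 0], "dr": [0, 0, 0], "gripper": -1}, {"dp": [-18, -2, 0], "dr": [0, 0, 0], "gripper": -1}, {"dp": [-18, -2, 0], "dr": [0, 0, 0], "gripper": -1}])

```text
t: 14.0
ee_pos: [533.0, 171.1, 317.9]
ee_rot: [-179.7, -0.1, -79.4]
ft_force: [0.2, -0.3, -7.0]
gripper_width: 21.5
```

Emit:
carry_out(increments=[{"dp": [-15, -2, 0], "dr": [0, 0, 0], "gripper": -1}, {"dp": [-12, -2, 0], "dr": [0, 0, 0], "gripper": -1}, {"dp": [-9, -1, 0], "dr": [0, 0, 0], "gripper": -1}, {"dp": [-5, -1, 0], "dr": [0, 0, 0], "gripper": -1}, {"dp": [0, 0, 0], "dr": [0, 0, 0], "gripper": -1}])

```text
t: 14.5
ee_pos: [528.7, 220.2, 318.7]
ee_rot: [-179.7, 0.0, -79.1]
ft_force: [-0.1, 0.4, -7.0]
gripper_width: 21.3
```

```bash
python3 - <<'E'
from h import *
st();to(532.5,241,150,-79.5)
p,d=capture('scene');np.savez('pics/scene8.npz',p=p,d=d);cv2.imwrite('pics/s8.png',p[:,:,::-1])
p,d=capture('wrist');np.savez('pics/wrist8.npz',p=p,d=d);cv2.imwrite('pics/w8.png',p[:,:,::-1])
E
```

```text
t 14.50 pos [528.7 220.2 318.7] rot [-1.7967e+02  2.0000e-02 -7.9090e+01] F [-0.1  0.4 -7. ] w 21.3 q [  -1.   16.  -33.   93.    9.   73. -114.]
dp [-19.7  -6.7 168.7] |170.0| dr [-0.33  0.02  0.41]
```

View pics/s8.png

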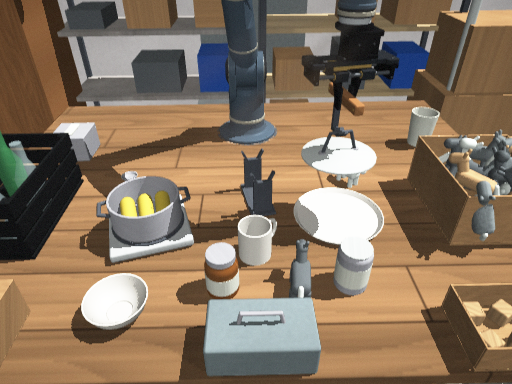

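View pics/w8.png

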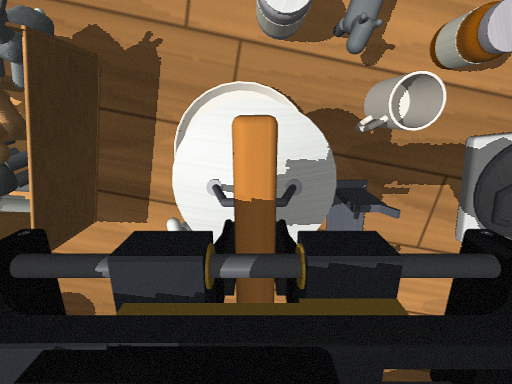

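Emit:
carry_out(increments=[{"dp": [-6, -2, 3], "dr": [-0.1, 0, 0.2], "gripper": -1}, {"dp": [-7, -2, 8], "dr": [-0.1, 0, 0.2], "gripper": -1}, {"dp": [-5, -2, 14], "dr": [0, 0, 0], "gripper": -1}, {"dp": [-2, 0, 18], "dr": [0, 0, 0], "gripper": -1}, {"dp": [0, 0, 18], "dr": [0, 0, 0], "gripper": -1}])

```text
t: 15.1
ee_pos: [534.1, 240.0, 255.3]
ee_rot: [-179.6, -0.0, -79.9]
ft_force: [-0.8, 0.6, -7.1]
gripper_width: 21.4
```

```bash
python3 - <<'E'
from h import *
st();to(532.5,241.5,150,-79.5)
d=np.load('pics/scene8.npz')['d'];P=cloud('scene',d)
m=(P[...,2]>170)&(P[...,2]<230)&(abs(P[...,0]-530)<100)&(abs(P[...,1]-220)<100)
X=P[m];m2=X[:,2]<np.percentile(X[:,2],80);X=X[m2]
A=np.c_[X[:,:2]-X[:,:2].mean(0),np.ones(len(X))];k=np.linalg.lstsq(A,X[:,2],rcond=None)[0];print(len(X),X.mean(0),k,np.degrees(k[:2]))
E
```

```text
t 15.10 pos [534.1 240.  255.3] rot [-1.7962e+02 -1.0000e-02 -7.9890e+01] F [-0.8  0.6 -7.1] w 21.4 q [  -3.   20.  -32.   97.   12.   66. -119.]
dp [ -1.8   2.  105.3] |105.3| dr [-0.38 -0.01 -0.39]
1748 [554.03146727 216.6640918  204.19746381] [-3.05361096e-03  7.94901080e-03  2.04197464e+02] [-0.17495902  0.45544477]
```

Lid is level to under 0.5°. Continue down.

Emit:
carry_out(increments=[{"dp": [-1, 1, 18], "dr": [-0.2, 0, -0.2], "gripper": -1}, {"dp": [-1, 1, 18], "dr": [-0.1, 0, -0.2], "gripper": -1}, {"dp": [0, 0, 18], "dr": [0, 0, 0], "gripper": -1}, {"dp": [0, 0, 14], "dr": [0, 0, 0], "gripper": -1}, {"dp": [0, 0, 5], "dr": [0, 0, 0], "gripper": -1}])

```text
t: 15.6
ee_pos: [529.2, 241.2, 171.0]
ee_rot: [179.5, -0.1, -79.4]
ft_force: [-0.1, -0.7, -6.8]
gripper_width: 21.3
```

```bash
python3 - <<'E'
from h import *
st();to(532.5,241.5,150,-79.5)
E
```

```text
t 15.60 pos [529.2 241.2 171. ] rot [ 1.7951e+02 -9.0000e-02 -7.9450e+01] F [-0.1 -0.7 -6.8] w 21.3 q [  -5.   25.  -31.  102.   15.   58. -121.]
dp [ 0.3 -3.5 21. ] |21.3| dr [ 0.48 -0.09  0.05]
```

Emit:
carry_out(increments=[{"dp": [0, -3, 6], "dr": [0.4, 0, 0], "gripper": -1}, {"dp": [0, -1, 8], "dr": [0, 0, 0], "gripper": -1}, {"dp": [0, 0, 6], "dr": [0, 0, 0], "gripper": -1}, {"dp": [0, 0, 3], "dr": [0, 0, 0], "gripper": -1}, {"dp": [0, 0, 0], "dr": [0, 0, 0], "gripper": -1}])

```text
t: 16.1
ee_pos: [534.5, 242.5, 146.5]
ee_rot: [-180.0, -0.0, -79.5]
ft_force: [0.7, -0.1, -7.2]
gripper_width: 21.0
```

```bash
python3 - <<'E'
from h import *
st();to(532.5,241.5,136,-79.5)
E
```

```text
t 16.10 pos [534.5 242.5 146.5] rot [-1.7996e+02 -4.0000e-02 -7.9490e+01] F [ 0.7 -0.1 -7.2] w 21.0 q [  -5.   26.  -31.  103.   16.   55. -122.]
dp [ 0.6  2.2 10.5] |10.7| dr [-0.04 -0.04  0.01]
```

Emit:
carry_out(increments=[{"dp": [0, 1, 3], "dr": [0, 0, 0], "gripper": -1}, {"dp": [0, 0, 2], "dr": [0, 0, 0], "gripper": -1}, {"dp": [0, 0, 2], "dr": [0, 0, 0], "gripper": -1}, {"dp": [0, 0, 1.5], "dr": [0, 0, 0], "gripper": -1}])

```text
t: 16.5
ee_pos: [534.3, 242.8, 138.8]
ee_rot: [-179.8, -0.0, -79.5]
ft_force: [0.5, 0.0, -6.7]
gripper_width: 21.4
```

```bash
python3 - <<'E'
from h import *
st();to(532.5,241.5,136,-79.5)
E
```

```text
t 16.50 pos [534.3 242.8 138.8] rot [-1.7978e+02 -1.0000e-02 -7.9500e+01] F [ 0.5  0.  -6.7] w 21.4 q [  -6.   27.  -30.  104.   17.   54. -123.]
dp [1.  2.  2.8] |3.6| dr [-0.22 -0.01  0.  ]
```

Emit:
carry_out(increments=[{"dp": [0, 0.5, 1.5], "dr": [0, 0, 0], "gripper": -1}, {"dp": [0, 0, 1.5], "dr": [0, 0, 0], "gripper": -1}, {"dp": [0, 0, 1.5], "dr": [0, 0, 0], "gripper": -1}])

```text
t: 16.8
ee_pos: [534.5, 243.2, 135.0]
ee_rot: [-179.7, 0.0, -79.5]
ft_force: [0.5, 0.1, -1.6]
gripper_width: 21.4
```

```bash
python3 - <<'E'
from h import *
st()
E
```

```text
t 16.80 pos [534.5 243.2 135. ] rot [-1.7967e+02  2.0000e-02 -7.9500e+01] F [ 0.5  0.1 -1.6] w 21.4 q [  -6.   27.  -30.  104.   17.   53. -123.]
```

Emit:
carry_out(increments=[{"dp": [0, 0, 4], "dr": [-0.2, 0, 0], "gripper": -1}, {"dp": [0, 0, 5], "dr": [0, 0, 0], "gripper": -1}, {"dp": [0, 0, 5], "dr": [0, 0, 0], "gripper": -1}, {"dp": [0, 0, 3], "dr": [0, 0, 0], "gripper": -1}, {"dp": [0, 0, 0], "dr": [0, 0, 0], "gripper": -1}])

```text
t: 17.3
ee_pos: [536.7, 244.8, 118.9]
ee_rot: [-179.6, 0.1, -79.5]
ft_force: [0.2, -0.5, -2.2]
gripper_width: 21.6
```

```bash
python3 - <<'E'
from h import *
st();to(534.5,243,114,-79.5)
p,d=capture('scene');cv2.imwrite('pics/s9z.png',cv2.resize(p[80:260,270:420],None,fx=3.3,fy=3.3,interpolation=cv2.INTER_CUBIC)[:,:,::-1])
E
```

```text
t 17.30 pos [536.7 244.8 118.9] rot [-1.7957e+02  1.2000e-01 -7.9500e+01] F [ 0.2 -0.5 -2.2] w 21.6 q [  -6.   28.  -30.  105.   18.   51. -124.]
dp [1.3 2.5 4.9] |5.7| dr [-0.43  0.12 -0.  ]
```

View pics/s9z.png

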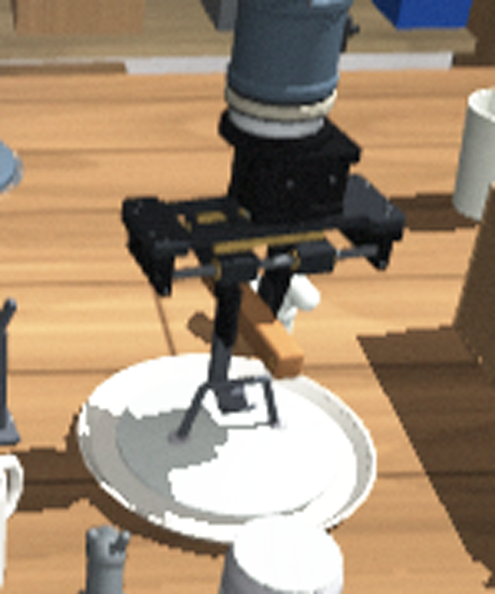

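Emit:
carry_out(increments=[{"dp": [0, 1, 4.5], "dr": [-0.4, 0, 0], "gripper": -1}, {"dp": [0, 6, 0], "dr": [0, 0, 0], "gripper": -1}, {"dp": [0, 10, 0], "dr": [0, 0, 0], "gripper": -1}, {"dp": [0, 12, 0], "dr": [0, 0, 0], "gripper": -1}])

```text
t: 17.75
ee_pos: [507.7, 239.5, 114.2]
ee_rot: [-179.9, 0.2, -79.6]
ft_force: [-0.1, 0.2, -0.8]
gripper_width: 21.4
```

```bash
python3 - <<'E'
from h import *
st();to(485.5,234,114,-79.5)
E
```

```text
t 17.75 pos [507.7 239.5 114.2] rot [-1.7994e+02  1.7000e-01 -7.9560e+01] F [-0.1  0.2 -0.8] w 21.4 q [  -6.   26.  -30.  108.   17.   50. -125.]
dp [ 1.4 22.8  0.2] |22.9| dr [-0.06  0.17 -0.06]
```

Emit:
carry_out(increments=[{"dp": [0, 10, 0], "dr": [0, 0, 0], "gripper": -1}, {"dp": [0, 12, 0], "dr": [0, 0, 0], "gripper": -1}, {"dp": [0, 3, 0], "dr": [0, 0, 0], "gripper": -1}, {"dp": [0, 0, 0], "dr": [0, 0, 0], "gripper": -1}])

```text
t: 18.15
ee_pos: [477.6, 234.0, 114.7]
ee_rot: [-180.0, 0.1, -79.4]
ft_force: [-0.1, 0.3, -1.3]
gripper_width: 20.8
```

```bash
python3 - <<'E'
from h import *
st();to(485.5,234,300,-79.5)
p,d=capture('scene');cv2.imwrite('pics/s10z.png',cv2.resize(p[80:260,270:420],None,fx=3.3,fy=3.3,interpolation=cv2.INTER_CUBIC)[:,:,::-1])
E
```

```text
t 18.15 pos [477.6 234.  114.7] rot [-1.7999e+02  8.0000e-02 -7.9430e+01] F [-0.1  0.3 -1.3] w 20.8 q [  -6.   24.  -31.  112.   16.   48. -125.]
dp [   1.2   -7.8 -185.3] |185.4| dr [-0.01  0.08  0.07]
```

View pics/s10z.png

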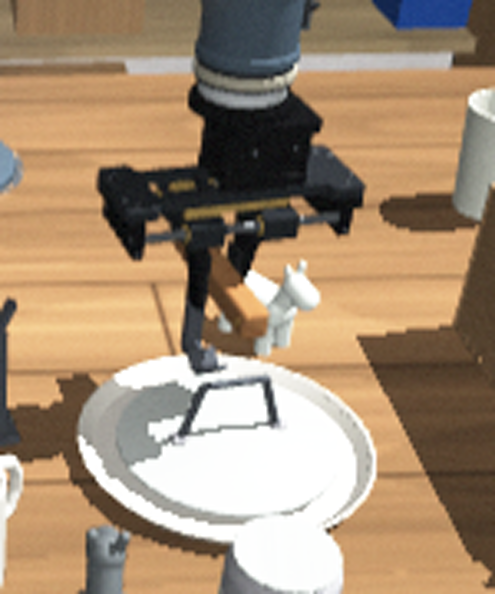

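Emit:
carry_out(increments=[{"dp": [0, 0, -15], "dr": [0, 0, 0], "gripper": -1}, {"dp": [0, -2, -35], "dr": [0, 0, 0], "gripper": -1}, {"dp": [0, -2, -40], "dr": [0, 0, 0], "gripper": -1}, {"dp": [0, -2, -40], "dr": [0, 0, 0], "gripper": -1}, {"dp": [0, -2, -40], "dr": [0, 0, 0], "gripper": -1}])

```text
t: 18.7
ee_pos: [484.8, 234.0, 289.0]
ee_rot: [179.4, 0.0, -79.4]
ft_force: [0.6, 0.8, -2.1]
gripper_width: 21.4
```

```bash
python3 - <<'E'
from h import *
st();to(440,25,300,-78.5)
E
```

```text
t 18.70 pos [484.8 234.  289. ] rot [ 1.7945e+02  5.0000e-02 -7.9400e+01] F [ 0.6  0.8 -2.1] w 21.4 q [  -2.   14.  -34.  100.    8.   69. -118.]
dp [197.2  82.6 -10.4] |214.0| dr [ 0.55  0.05 -0.9 ]
```

Emit:
carry_out(increments=[{"dp": [15, 5, -5], "dr": [0.3, 0, -0.3], "gripper": -1}, {"dp": [30, 11, -4], "dr": [0.2, 0, -0.3], "gripper": -1}, {"dp": [38, 15, -3], "dr": [0, 0, -0.3], "gripper": -1}, {"dp": [38, 16, -2], "dr": [0, 0, 0], "gripper": -1}, {"dp": [35, 14, -2], "dr": [0, 0, 0], "gripper": -1}])

```text
t: 19.2
ee_pos: [460.6, 74.7, 318.6]
ee_rot: [-178.5, 0.6, -77.7]
ft_force: [0.6, -0.3, -1.8]
gripper_width: 21.1
```

Emit:
carry_out(increments=[{"dp": [20, 7, 0], "dr": [0, 0, 0], "gripper": -1}, {"dp": [8, 3, 0], "dr": [0, 0, 0], "gripper": -1}, {"dp": [0, 0, 0], "dr": [0, 0, 0], "gripper": -1}])

```text
t: 19.5
ee_pos: [456.9, 38.9, 321.8]
ee_rot: [-178.3, 0.4, -78.2]
ft_force: [-0.9, 0.8, -1.3]
gripper_width: 21.4
```

```bash
python3 - <<'E'
from h import *
st();to(440,25,260,-78.5)
E
```

```text
t 19.50 pos [456.9  38.9 321.8] rot [-178.26    0.4   -78.2 ] F [-0.9  0.8 -1.3] w 21.4 q [ 17.   2. -27. 107.   1.  69. -89.]
dp [10.6 21.3 61.1] |65.6| dr [-1.74  0.41  0.29]
```

Emit:
carry_out(increments=[{"dp": [5, 10, 10], "dr": [-1, 0.4, 0.2], "gripper": -1}, {"dp": [5, 9, 15], "dr": [-0.7, 0, 0], "gripper": -1}, {"dp": [0, 0, 20], "dr": [0, 0, 0], "gripper": -1}, {"dp": [0, 0, 10], "dr": [0, 0, 0], "gripper": -1}, {"dp": [0, 0, 0], "dr": [0, 0, 0], "gripper": -1}])

```text
t: 20.0
ee_pos: [438.3, 29.7, 261.7]
ee_rot: [179.7, 0.1, -77.9]
ft_force: [-0.6, -0.1, -1.5]
gripper_width: 21.3
```

```bash
python3 - <<'E'
from h import *
st();to(440,25,200,-78.5)
E
```

```text
t 20.00 pos [438.3  29.7 261.7] rot [ 1.7974e+02  1.2000e-01 -7.7860e+01] F [-0.6 -0.1 -1.5] w 21.3 q [ 17.   4. -27. 114.   2.  63. -89.]
dp [ 5.  -1.  61.7] |61.9| dr [0.26 0.12 0.64]
```

Emit:
carry_out(increments=[{"dp": [5, -1, 10], "dr": [0.2, 0.1, 0.6], "gripper": -1}, {"dp": [0, 0, 15], "dr": [0, 0, 0], "gripper": -1}, {"dp": [0, 0, 15], "dr": [0, 0, 0], "gripper": -1}, {"dp": [0, 0, 5], "dr": [0, 0, 0], "gripper": -1}, {"dp": [0, 0, 0], "dr": [0, 0, 0], "gripper": -1}])

```text
t: 20.5
ee_pos: [441.8, 25.2, 214.7]
ee_rot: [-179.9, 0.0, -78.4]
ft_force: [-0.6, -0.6, -1.7]
gripper_width: 21.3
```

```bash
python3 - <<'E'
from h import *
st();to(440,25,150,-78.5)
s=env.read_state();p,d=capture('wrist');np.savez('pics/wrist11.npz',p=p,d=d);cv2.imwrite('pics/w11.png',p[:,:,::-1])
E
```

```text
t 20.50 pos [441.8  25.2 214.7] rot [-179.92    0.    -78.43] F [-0.6 -0.6 -1.7] w 21.3 q [ 16.   7. -27. 117.   4.  56. -91.]
dp [-0.2  1.9 64.7] |64.7| dr [-0.08  0.    0.07]
```

View pics/w11.png

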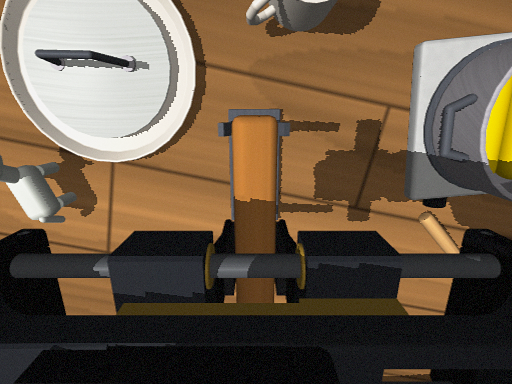

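Emit:
carry_out(increments=[{"dp": [0, 1, 14], "dr": [0, 0, 0], "gripper": -1}, {"dp": [0, 0, 16], "dr": [0, 0, 0], "gripper": -1}, {"dp": [0, 0, 16], "dr": [0, 0, 0], "gripper": -1}, {"dp": [0, 0, 5], "dr": [0, 0, 0], "gripper": -1}, {"dp": [0, 0, 0], "dr": [0, 0, 0], "gripper": -1}])

```text
t: 21.05
ee_pos: [445.7, 25.2, 167.1]
ee_rot: [-179.3, -0.1, -78.5]
ft_force: [0.2, -0.0, -2.0]
gripper_width: 20.9
```

```bash
python3 - <<'E'
from h import *
st();to(440,25,125,-78.5)
E
```

```text
t 21.05 pos [445.7  25.2 167.1] rot [-1.793e+02 -1.200e-01 -7.850e+01] F [ 0.2 -0.  -2. ] w 20.9 q [ 15.  11. -27. 120.   6.  49. -94.]
dp [-1.   6.1 42. ] |42.4| dr [-0.7  -0.12 -0.  ]
```

Emit:
carry_out(increments=[{"dp": [-1, 5, 10], "dr": [-0.7, -0.1, 0], "gripper": -1}, {"dp": [0, 1, 12], "dr": [0, 0, 0], "gripper": -1}, {"dp": [0, 1, 10], "dr": [0, 0, 0], "gripper": -1}, {"dp": [0, 0, 3], "dr": [0, 0, 0], "gripper": -1}, {"dp": [0, 0, 0], "dr": [0, 0, 0], "gripper": -1}])

```text
t: 21.55
ee_pos: [439.8, 24.8, 131.0]
ee_rot: [-179.8, -0.1, -78.5]
ft_force: [-0.1, -0.5, -1.9]
gripper_width: 21.2
```

```bash
python3 - <<'E'
from h import *
st();to(440,25,105,-78.5)
E
```

```text
t 21.55 pos [439.8  24.8 131. ] rot [-1.7984e+02 -6.0000e-02 -7.8520e+01] F [-0.1 -0.5 -1.9] w 21.2 q [ 14.  14. -26. 123.   9.  45. -96.]
dp [-0.2 -0.2 26. ] |26.0| dr [-0.16 -0.06 -0.02]
```

Emit:
carry_out(increments=[{"dp": [0, 0.5, 7], "dr": [-0.1, 0, 0], "gripper": -1}, {"dp": [0, 0.5, 8], "dr": [0, 0, 0], "gripper": -1}, {"dp": [0, 0.5, 6], "dr": [0, 0, 0], "gripper": -1}, {"dp": [0, 0, 3], "dr": [0, 0, 0], "gripper": -1}, {"dp": [0, 0, 0], "dr": [0, 0, 0], "gripper": -1}])

```text
t: 22.05
ee_pos: [438.7, 24.5, 105.1]
ee_rot: [-179.9, -0.1, -78.5]
ft_force: [-0.1, -0.3, -2.0]
gripper_width: 21.5
```

```bash
python3 - <<'E'
from h import *
st();to(440,25,93,-78.5)
E
```

```text
t 22.05 pos [438.7  24.5 105.1] rot [-1.7991e+02 -6.0000e-02 -7.8530e+01] F [-0.1 -0.3 -2. ] w 21.5 q [ 13.  16. -26. 124.  10.  42. -98.]
dp [-0.2 -1.3 12.1] |12.2| dr [-0.09 -0.06 -0.03]
```

Emit:
carry_out(increments=[{"dp": [0, -1.5, 4], "dr": [0, 0, 0], "gripper": -1}, {"dp": [0, 0, 3], "dr": [0, 0, 0], "gripper": -1}, {"dp": [0, 0, 2], "dr": [0, 0, 0], "gripper": -1}, {"dp": [0, 0, 1.5], "dr": [0, 0, 0], "gripper": -1}])

```text
t: 22.45
ee_pos: [441.0, 24.9, 94.2]
ee_rot: [-179.8, -0.1, -78.5]
ft_force: [-0.9, 0.8, -2.0]
gripper_width: 21.2
```

```bash
python3 - <<'E'
from h import *
st();to(440,25,93,-78.5)
E
```

```text
t 22.45 pos [441.   24.9  94.2] rot [-1.7983e+02 -7.0000e-02 -7.8530e+01] F [-0.9  0.8 -2. ] w 21.2 q [ 13.  17. -25. 125.  11.  40. -99.]
dp [-0.3  1.   1.2] |1.6| dr [-0.17 -0.07 -0.03]
```

Emit:
carry_out(increments=[{"dp": [0, 0.5, 1.5], "dr": [0, 0, 0], "gripper": -1}, {"dp": [0, 0.5, 1.5], "dr": [0, 0, 0], "gripper": -1}, {"dp": [0, 0, 0], "dr": [0, 0, 0], "gripper": -1}])

```text
t: 22.75
ee_pos: [441.0, 24.9, 93.1]
ee_rot: [-179.8, -0.1, -78.5]
ft_force: [0.1, -0.6, -2.7]
gripper_width: 21.0
```

```bash
python3 - <<'E'
from h import *
st();to(440,25,93,-78.5)
E
```

```text
t 22.75 pos [441.   24.9  93.1] rot [-1.7975e+02 -1.4000e-01 -7.8530e+01] F [ 0.1 -0.6 -2.7] w 21.0 q [ 13.  17. -25. 125.  12.  40. -99.]
dp [-0.3  1.   0.1] |1.0| dr [-0.25 -0.14 -0.03]
```

Emit:
carry_out(increments=[{"dp": [0, 0.5, 1.5], "dr": [-0.2, 0, 0], "gripper": -1}, {"dp": [0, 0.5, 1.5], "dr": [0, 0, 0], "gripper": -1}, {"dp": [0, 0.5, 1.5], "dr": [0, 0, 0], "gripper": -1}])

```text
t: 23.05
ee_pos: [441.2, 24.9, 92.6]
ee_rot: [-179.8, -0.3, -78.6]
ft_force: [-4.8, -0.5, 15.0]
gripper_width: 21.5
```

```bash
python3 - <<'E'
from h import *
st();to(440,25,93,-78.5)
E
```

```text
t 23.05 pos [441.2  24.9  92.6] rot [-179.84   -0.29  -78.56] F [-4.8 -0.5 15. ] w 21.5 q [ 13.  17. -25. 125.  12.  40. -99.]
dp [-0.3  1.2 -0.4] |1.3| dr [-0.16 -0.29 -0.06]
```

Emit:
carry_out(increments=[{"dp": [0, 0, 0], "dr": [0, 0, 0], "gripper": -0.3}, {"dp": [0, 0, 0], "dr": [0, 0, 0], "gripper": 0.2}, {"dp": [0, 0, 0], "dr": [0, 0, 0], "gripper": 0.5}, {"dp": [0, 0, 0], "dr": [0, 0, 0], "gripper": 0.6}, {"dp": [0, 0, 0], "dr": [0, 0, 0], "gripper": 0.6}])

```text
t: 23.55
ee_pos: [441.9, 25.0, 92.8]
ee_rot: [-179.7, -0.3, -78.6]
ft_force: [-0.3, 0.2, -0.1]
gripper_width: 53.2
```

```bash
python3 - <<'E'
from h import *
st();to(440,25,200,-78.5)
E
```

```text
t 23.55 pos [441.9  25.   92.8] rot [-179.75   -0.3   -78.56] F [-0.3  0.2 -0.1] w 53.2 q [ 13.  17. -25. 125.  12.  40. -99.]
dp [   0.2    1.4 -107.2] |107.2| dr [-0.25 -0.3  -0.06]
```

Emit:
carry_out(increments=[{"dp": [0, 0, -10], "dr": [0, 0, 0], "gripper": 0.6}, {"dp": [0, -2, -25], "dr": [0, 0, 0], "gripper": 0.6}, {"dp": [0, -3, -35], "dr": [0, 0, 0], "gripper": 0.6}, {"dp": [0, -3, -40], "dr": [0, 0, 0], "gripper": 0.6}, {"dp": [0, -3, -40], "dr": [0, 0, 0], "gripper": 0.6}])

```text
t: 24.05
ee_pos: [447.6, 27.6, 244.4]
ee_rot: [179.4, -0.1, -78.5]
ft_force: [1.5, -1.0, 0.3]
gripper_width: 69.7
```

Emit:
carry_out(increments=[{"dp": [0, -10, -30], "dr": [0, 0, 0], "gripper": 0.6}, {"dp": [20, -10, 0], "dr": [0, 0, 0], "gripper": 0.6}, {"dp": [30, -10, 0], "dr": [0, 0, 0], "gripper": 0.6}, {"dp": [30, 0, 0], "dr": [0, 0, 0], "gripper": 0.6}, {"dp": [20, 0, 0], "dr": [0, 0, 0], "gripper": 0.6}])

```text
t: 24.55
ee_pos: [502.6, -61.8, 288.1]
ee_rot: [-179.4, -0.3, -77.9]
ft_force: [-0.5, 0.5, 1.1]
gripper_width: 69.6
```

Emit:
carry_out(increments=[{"dp": [10, 0, 0], "dr": [0, 0, 0], "gripper": 0.6}, {"dp": [0, 0, 0], "dr": [0, 0, 0], "gripper": 0.6}, {"dp": [0, 0, 0], "dr": [0, 0, 0], "gripper": 0.6}])

```text
t: 24.85
ee_pos: [504.5, -73.8, 289.1]
ee_rot: [-179.4, -0.3, -78.1]
ft_force: [1.0, -0.1, 0.1]
gripper_width: 69.3
```

```bash
python3 - <<'E'
from h import *
st()
for n in ["scene","top"]:
    p,d=capture(n); np.savez(f'pics/{n}F.npz',p=p,d=d); cv2.imwrite(f'pics/{n}F.png',p[:,:,::-1])
p=np.load('pics/sceneF.npz')['p'];cv2.imwrite('pics/sFz.png',cv2.resize(p[130:260,220:400],None,fx=4,fy=4,interpolation=cv2.INTER_CUBIC)[:,:,::-1])
a=np.load('pics/topF.npz');P=cloud('top',a['d']);hsv=cv2.cvtColor(a['p'],cv2.COLOR_RGB2HSV)
m=(hsv[...,1]>110)&(P[...,2]>118)&(P[...,2]<140)&(abs(P[...,0]-443)<110)&(abs(P[...,1]-26)<60)
X=P[m];
if len(X): print('handle',len(X),X.mean(0),np.median(X[:,2]))
m=(P[...,2]>10)&(P[...,2]<45)&(np.hypot(P[...,0]-537,P[...,1]-243)<112)
X=P[m];r=np.hypot(X[:,0]-537,X[:,1]-243);X=X[r<75];A=np.c_[X[:,:2]-X[:,:2].mean(0),np.ones(len(X))];k=np.linalg.lstsq(A,X[:,2],rcond=None)[0];print('lid tilt deg',np.degrees(k[:2]),k[2])
E
```

```text
t 24.85 pos [504.5 -73.8 289.1] rot [-179.41   -0.28  -78.14] F [ 1.  -0.1  0.1] w 69.3 q [ 23.   9. -22. 104.   4.  67. -78.]
handle 290 [439.2091618   25.18910032 128.45403982] 128.68145513050285
lid tilt deg [0.19451158 0.17481792] 23.56464534170289
```

View pics/sFz.png

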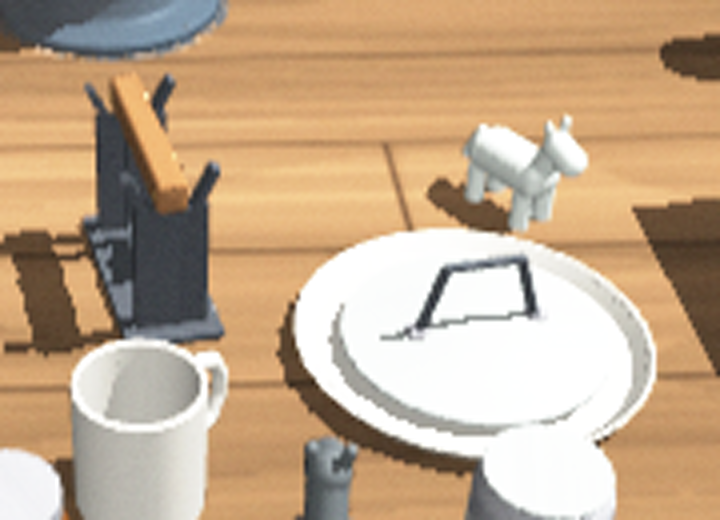

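View pics/topF.png

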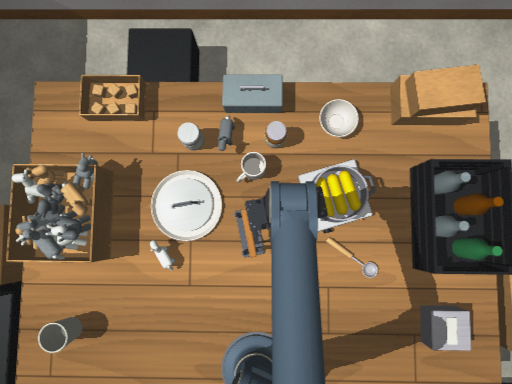

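```bash
python3 -c "
from h import *
print(env.hand_in()); st()"
```

```text
the job is handed in; nothing more can be done
None
the job is handed in; nothing more can be done
```

The lid is off the pot and lying flat inside the drip tray, and the lifter is back in its rest. I handed the job in at about 25 s of the 72 s allowed.

- **Lift and carry:** I hooked the lifter under the lid's loop and lifted it off the pot. When I measured it at the tray, the lid was within 0.5° of level. The gripper never touched it. I lowered it until the load came off the hook (7 N down to 1.6 N), then backed the hook out.
- **Lid in the tray:** The last pictures show it inside the tray, tilted about 0.2° (camera fit).
- **Lifter in the rest:** The handle's top is at 128.7 mm against 129 expected, and it lies in both notches. It went down with about 15 N, and the gripper read zero force once open.
- **Everything else:** The mug, toys, jar, can and spoon look undisturbed in the last pictures; I did not measure them again. The arm was clear of everything at hand-in.

**One check disagreed:** the handle seems to sit about 3–4 mm closer to the robot than it started. I pulled it that far while closing the grip, and the arm hid part of the rest in that last view. Both ends still rest fully on the posts, so I left it.

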